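Lock the reagent carousel with its linchpin

TASK

The rotor of the reagent carousel must be locked on its drive spindle: take the linchpin (the one with the wire bail) and push it fully home through the slot across the spindle, until its foot flange meets the spindle. Then swing the bail right over the spindle to the far side so that the pin, still fully home, cannot come out; let go, and leave the other things on the bench where they are.

Things in the scene. Friction and masses are not known exactly. Their poses are not given: they have to be found in the camera images.
- linchpin: Flat steel linchpin with a wire bail, about 0.13 kg, standing on its foot flange on the bench. Origin: on the flange's front face, mid-width, at its underside. +x along the shank to its tip, +z up. Flange: x -5 to 0, 30 mm wide, z 0 to 18 mm. Once in the slot and let go it sags and rolls a few degrees, and slides easily.
- pin_tip (a point): Tip of the linchpin's shank, 40 mm ahead (+x) of the flange face and 15 mm above its underside, on the shank's axis. Shank section oblong, 7 mm wide (y) by 14 mm tall (z); its last 6 mm taper to 3 by 10 mm.
- tab (a point): A grip point in the linchpin's flat upright tab, 17 mm behind the flange's front face, 36 mm above its underside. The tab is 10 mm thick (pin's y), 24 mm long (x -29 to -5 mm), z 0 to 46 mm. Above z = 22 mm its sides are free of the bail, which lies back round it.
- bail (a joint): Angle of the linchpin's U-shaped wire bail about a hinge along the pin's y axis at x = -2.5, z = 15 mm. 0: lying back (-x) round the tab; 1.57: upright; 3.1 (stop): forward along the shank, round and past its tip. Stays where left (0.03 N m of friction, 0.6 N at the bar). Starts at 0 to 0.2. Arms 4 mm thick, 17.5 mm either side of mid-plane.
- bail_bar (a point): Middle of the bail's cross bar, 50 mm from the hinge axis: a round bar along the pin's y axis, 8 mm thick, 39 mm long; two fingers can take it by its flat ends and let it turn between them.
- carousel: Fixed round reagent carousel: white base 236 mm across, 42 mm high; grey rotor 200 mm across up to 58 mm, with vials (up to 81 mm) 78 mm from the axis; steel drive spindle upright in the middle. Origin under the centre, on the bench, +z along the spindle, +x along the spindle's cross slot. Pin home: flange on the spindle's face, 11 mm from the axis.
- slot_mid (a point): On the spindle's axis, 115 mm up: the middle of the heights where the slot can be. Spindle head 22 by 22 mm, from 16 below to 19 mm above the slot's centre. Slot right through along carousel x, both ends alike, 9 mm wide (y), 16 mm tall, bevelled 1.5 mm. The spindle floats stiffly (10 N), so the slot's true centre is anywhere within 6 mm above or below: find it by touch or sight.
- reagent_bottle: Bystander: white bottle, 58 mm across, 115 mm tall, origin under its centre.
- control_jar: Bystander: small amber jar, 44 mm across, 50 mm tall, origin under its centre.
- beaker: Bystander: clear beaker, 64 mm across, 75 mm tall, origin under its centre.
- plain_pin: Bystander: a plain round clevis pin without bail, lying along its x axis, 62 mm long, 22 mm high; origin at its underside behind its head.
- screwdriver: Bystander: screwdriver 170 mm long lying along its x axis.
- mouse: Bystander: black computer mouse, 100 by 58 mm, 33 mm high, origin under its centre.
There are look-alikes about, which are no part of the job. Leave any yellow look-alike of the linchpin alone.

How it is judged:
By the outcome, as a careful person would: the job done as asked, in the order asked, and still so for the second after the job is handed in, with the robot touching nothing.
It also fails if it takes over 64 s, if anything falls off the work surface, if the arm or the gripper's body presses on something with over 40 N, if the wrist force passes 120 N, or if a joint passes its speed limit or range.

ROBOT

A 6-joint arm with a two-finger parallel gripper is mounted at the origin on the work surface. World frame = base frame: x ahead of the robot, y to its left, z up, the work surface at z = 0. Lengths are in m, angles in rad, forces in N, time in s.
With the tool pointing down it reaches from about 0.25 to 0.725 m from the base axis. Payload 4 kg.
Tool frame: the origin (TCP) lies between the finger pads; the fingertips stand 8 mm ahead of it and the grasp point (between the pads) lies 11 mm behind it (bot.tip_reach is the distance from the TCP to the fingertips, in m); z points along the fingers, y is the line along which they close (so a half turn about z gives the same grasp; the last joint's range is limited). The gripper opens to 85 mm and grips with 20 to 120 N. Pads are 22 mm wide; open, the fingers measure 114 mm over their backs; the gripper's body (76 mm by 85 mm) begins 54 mm behind the grasp point. The pads swing forward as they close: fully open they stand 13 mm farther back than shut.
Start: joints at [1.266, 0.241, 0.005, 1.335, 0, 1.571], TCP at [0.15, 0.477, 0.239] pointing down, gripper open.
Joint ranges: [-2.72, 2.72], [-1.05, 1.87], [-1.09, 1.28], [-1.99, 2.15], [-1.42, 1.44], [-3.14, 3.14]. Speed limits (rad/s): [2.79, 2.79, 3.14, 3.14, 3.14, 3.14].

INTERFACE

Orientations are given as a unit quaternion [x, y, z, w].
In Python, from workcell import bot gives the robot as it stands.
- The arm moves only by the tool move_arm, never from a script. Its argument "deltas" is a list of rows, each a list of 7 numbers: the opening, from 0 (shut) to 1 (fully open), then the shift along the tool's x, y, z in mm, then the turn, a rotation vector about the tool's x, y, z in degrees. In form: [[gripper, tx, ty, tz, ax, ay, az], ...]. A call has 1 to 10 rows; each row shifts and turns the commanded pose from where the row before left it, along the tool's axes as they then stand; what a row does not reach is not made up. A row lasts 1/12 s, in which the tool goes at most 41.7 mm and 7.16 degrees, less where a joint would pass 70% of its speed; a pose out of reach is approached as far as the arm can. A call is refused whole if a number of a shift passes 41.7 or a number of a turn 7.16, either way. A call with a gripper value outside its range is refused whole. The fingers move at their own pace and stop on an object; the grip force is fixed at half the most. Time passes only in rows, so rows that do not move let the fingers close. It gives the time, the measured TCP pose, the force, the opening and the grip force at its end, in the units of the state.
- bot.get_obs(): the state, without advancing time (a new reading comes with each control period).
- bot.camera(name): name is "side" or "top" or "wrist"; returns the picture (400x640x3 uint8, blue, green, red); there is no depth.
- bot.calibration(name): a dict with "K" (3x3 intrinsics, pixels), "dist_coeffs" ([k1, k2, p1, p2, k3] as OpenCV has them; the pictures are not rectified), "position" and "orientation" of the camera in the world. Camera axes: x right, y down, z forward; pixel columns grow to the right and rows downward; lengths in m; the calibration is good to about 2 mm. A picture is of the moment at which its call begins: read the wrist's pose just before it. calibration takes no time and is no camera call; for the wrist camera it gives the pose at the moment of the call.
- bot.job_done(): hands the job in; it is judged then, once.
Trained networks look in the newest picture that a camera, given by its name, has taken for a name from the list of things; names that differ only in an ending like _2 or _b are one class to them, and where a whole thing is asked for, a point or a joint stands for the part that bears it (a point fixed in the world has none). Each returns a list of dicts, best first, with "conf" (0 to 1); they miss things now and then, are a little off and sometimes report something else, mostly with a low value. They report only what shows in the picture. A call takes as long as a camera call. They do not tell look-alikes from the thing itself.
- bot.outline_of(query, camera): "pixels" (400x640 bool, what is visible of it) and "rect" ([left, top, width, height] in pixels, round what is visible of it).
The state is a dict: "clock": time; "joint_pos": joint angles; "joint_vel": joint speeds; "tau": joint torques, N m; "eef_pos": TCP position; "tool_rot": TCP orientation; "ft_force": force on the tool from outside, world axes, zero at the start; "ft_torque": the same for the moment, N m; "grip_width": finger opening in m; "grasp_force": force on a finger pad.
Only numpy, scipy, OpenCV 4.12 (cv2) and the standard library are available. Lean on these libraries where they do the work, as an engineer would, in place of code of your own. Each camera call takes 0.05 s, during which the arm holds its last target. There are 200 camera calls.

## Working session

There is one attempt and no reset: what is moved stays moved. The work goes in short steps, Python scripts to look and compute and a tool call to move; the robot and the scene stay as the last step left them, time stands still between calls to the robot, and variables do not carry over. Pictures are saved under pics/ and viewed, at most 10 in all, crops included, and the job is handed in when it is done.

Besides the shell and the picture viewer there is one more tool, called as a command line: name --pt "numbers of a row" for each row, then --argument value for the rest. move_arm: Moves the arm, as the interface text tells. Its arguments: {"type":"object","properties":{"deltas":{"type":"array","items":{"type":"array","items":{"type":"number"}}}},"required":["deltas"]}

```bash
ls; mkdir -p pics
cat > h.py <<'E'
import numpy as np, cv2
from scipy.spatial.transform import Rotation as R
from workcell import bot
def cal(n):
    c=bot.calibration(n); return np.array(c["K"],float),np.array(c["dist_coeffs"],float),np.array(c["position"],float),R.from_quat(c["orientation"]).as_matrix()
def ray(c,uv):
    K,d,p,M=c; q=cv2.undistortPoints(np.array([[uv]],float),K,d)[0,0]; v=M@np.array([q[0],q[1],1]); return p,v/np.linalg.norm(v)
def atz(c,uv,z):
    p,v=ray(c,uv); return p+v*(z-p[2])/v[2]
def tri(cs,uvs):
    A=np.zeros((3,3));b=np.zeros(3)
    for c,uv in zip(cs,uvs):
        p,v=ray(c,uv);P=np.eye(3)-np.outer(v,v);A+=P;b+=P@p
    x=np.linalg.solve(A,b); return x,[np.linalg.norm((np.eye(3)-np.outer(ray(c,uv)[1],ray(c,uv)[1]))@(x-c[2])) for c,uv in zip(cs,uvs)]
def proj(c,X):
    K,d,p,M=c; r=cv2.Rodrigues(M.T)[0]; return cv2.projectPoints(np.array(X,float).reshape(-1,3),r,-M.T@p,K,d)[0][:,0]
E
python3 - <<'E'
from h import *
ims=[]
for n in ["side","top","wrist"]:
    im=bot.camera(n); cv2.imwrite(f"pics/{n}0.png",im)
    c=cal(n); print(n,c[2].round(3),c[3][:,2].round(2),c[0][0,0].round())
    for q in ["linchpin","carousel"]:
        for o in bot.outline_of(q,n): print(q,o["rect"],round(o["conf"],2), atz(c,[o["rect"][0]+o["rect"][2]/2,o["rect"][1]+o["rect"][3]/2],0.02).round(3))
E
```

```text
pics
side [ 0.191 -0.991  0.857] [ 0.25  0.77 -0.58] 397.0
linchpin [264.5, 191.6, 8.3, 14.7] 0.58 [0.377 0.167 0.02 ]
carousel [304.8, 209.0, 74.4, 62.9] 0.63 [ 0.556 -0.115  0.02 ]
top [0.301 0.011 1.074] [ 0.22 -0.01 -0.98] 366.0
linchpin [244.0, 252.6, 37.6, 17.5] 0.64 [0.378 0.188 0.02 ]
linchpin [219.4, 214.4, 19.5, 29.8] 0.48 [0.479 0.28  0.02 ]
carousel [320.1, 154.8, 81.9, 77.9] 0.75 [ 0.549 -0.113  0.02 ]
carousel [218.4, 215.2, 19.9, 26.6] 0.71 [0.482 0.283 0.02 ]
wrist [0.073 0.501 0.374] [ 0.3  -0.1  -0.95] 351.0
```

```bash
python3 -c "
import cv2,numpy as np
a,b,c=[cv2.imread(f'pics/{n}0.png') for n in ('side','top','wrist')]
cv2.imwrite('pics/s0.png',a);"
```

```text
(no output)
```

View pics/top0.png

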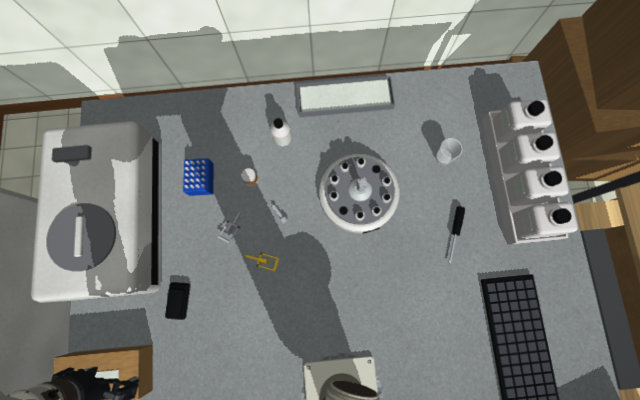

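View pics/side0.png

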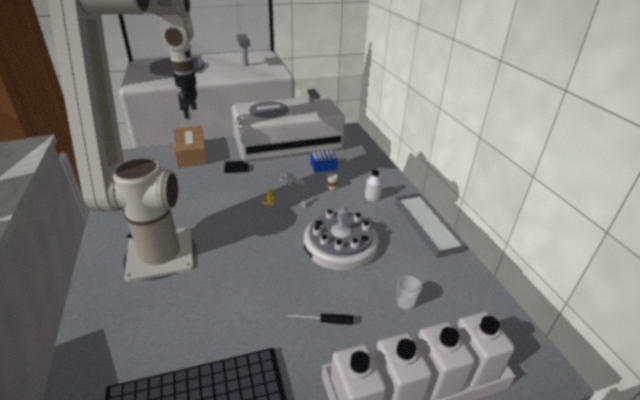

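Candidates for the linchpin in the top picture: grey at (229,228), yellow at (263,261), and a plain round pin at (279,211). The grey one fits because it is steel with a wire bail. The yellow one is the look-alike, and the plain pin has no bail. I'll confirm this close up with the wrist camera.

Run:
```python
from h import *
o=bot.get_obs(); M=R.from_quat(o["tool_rot"]).as_matrix(); print(M.round(3),o["eef_pos"],o["clock"],o["grip_width"])
c=cal("wrist"); print("cam in tool",M.T@(c[2]-o["eef_pos"]),"axes",(M.T@c[3]).round(3))
print(c[0])
t=np.array([0.42,0.285,0.24]); print(M.T@(t-o["eef_pos"])*1000)
```

```text
[[-0.954  0.3   -0.   ]
 [ 0.3    0.954 -0.   ]
 [ 0.    -0.    -1.   ]] [0.15003713 0.47690861 0.23923006] 0.45 0.08557519909262605
cam in tool [ 0.08111091 -0.00016448 -0.13483664] axes [[ 0.001 -0.948 -0.318]
 [ 1.     0.     0.001]
 [-0.001 -0.318  0.948]]
[[350.71070553   0.         314.65485754]
 [  0.         350.71070553 209.68576517]
 [  0.           0.           1.        ]]
[-315.10883361 -102.05543133   -0.75488125]
```

move_arm --pt "1 -35 -11 0 0 0 0" --pt "1 -35 -11 0 0 0 0" --pt "1 -35 -11 0 0 0 0" --pt "1 -35 -11 0 0 0 0" --pt "1 -35 -12 0 0 0 0" --pt "1 -35 -12 0 0 0 0" --pt "1 -35 -12 0 0 0 0" --pt "1 -35 -11 0 0 0 0" --pt "1 -35 -11 0 0 0 0" --pt "1 0 0 0 0 0 0"

```text
clock: 1.28
eef_pos: [0.4246, 0.2816, 0.2392]
tool_rot: [0.155, 0.988, -0.0, 0.002]
ft_force: [0.5, 0.1, 0.6]
grip_width: 0.0854
grasp_force: 0.0
```

Run:
```python
from h import *
im=bot.camera("wrist"); c=cal("wrist"); o=bot.get_obs(); print(o["eef_pos"],o["clock"])
np.savez("w1.npz",K=c[0],d=c[1],p=c[2],M=c[3]); cv2.imwrite("pics/w1.png",im)
for q in ["linchpin","tab","bail_bar","plain_pin"]:
    for r in bot.outline_of(q,"wrist"): print(q,np.round(r["rect"]),round(r["conf"],2))
print(proj(c,[0.479,0.28,0.02]))
```

```text
[0.42230085 0.28310578 0.23910407] 1.3333
linchpin [177. 139.  95.  43.] 0.96
linchpin [304. 191.  54.  76.] 0.93
tab [308. 187.  47.  84.] 0.88
tab [176. 139.  91.  46.] 0.73
bail_bar [173. 140.  52.  40.] 0.91
bail_bar [304. 187.  49.  47.] 0.6
[[327.79961371 224.74045044]]
```

View pics/w1.png

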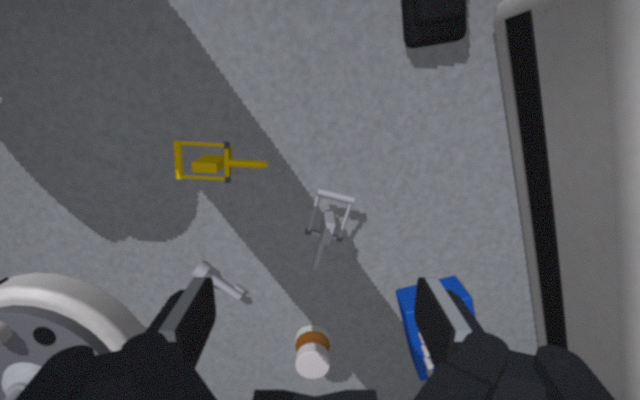

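The wrist view shows the steel linchpin with its bail at (330,230), bar at (336,195) and tip at (317,268). The yellow look-alike is at (210,162) and the plain pin at (220,280). Next is an enlarged crop to confirm and measure.

Run:
```python
import cv2
im=cv2.imread("pics/w1.png")[180:280,280:380]
cv2.imwrite("pics/w1c.png",cv2.resize(im,(600,600),interpolation=cv2.INTER_CUBIC))
```

```text
(no output)
```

View pics/w1c.png

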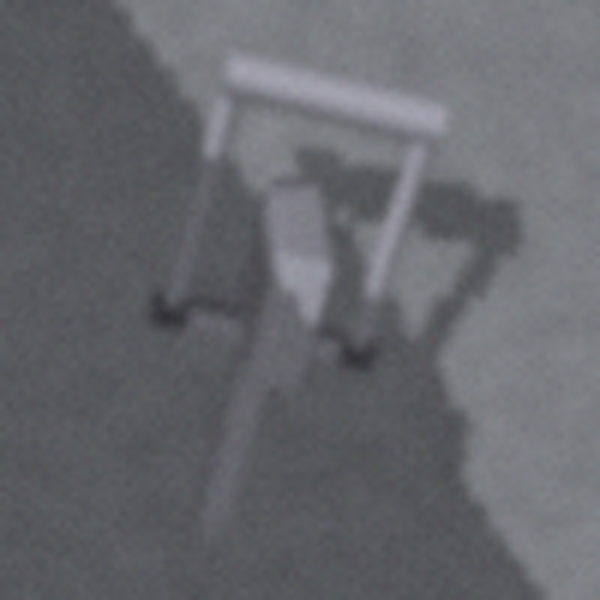

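The crop confirms it: grey steel, U-shaped bail lying back, bar ends at crop (232,75) and (443,120), hinges at (168,308) and (357,355), tip at (212,530). I'll fit its pose, and measure the carousel in the top and side pictures.

Run:
```python
from h import *
from scipy.optimize import least_squares
w=np.load("w1.npz"); c=(w["K"],w["d"],w["p"],w["M"])
px=np.array([[232,72],[443,120],[168,308],[357,355],[212,530]])/6+[280,180]
def pts(v,a):
    r=np.array([-2.5-50*np.cos(a),0,15+50*np.sin(a)])
    return r
def model(p):
    x,y,th,a=p; b=pts(p,a)
    L=np.array([[b[0],-19.5,b[2]],[b[0],19.5,b[2]],[-2.5,-17.5,15],[-2.5,17.5,15],[40,0,15]])
    return L
def W(p,L):
    M=R.from_euler("z",p[2]).as_matrix(); return (M@(np.array(L)/1000).T).T+[p[0],p[1],0]
for s in (1,-1):
  def f(p):
    L=model(p); L[:,1]*=s; return (proj(c,W(p,L))-px).ravel()
  r=least_squares(f,[0.48,0.28,-.3,0.1],x_scale=[.1,.1,1,1]); print(s,r.x,r.cost,r.fun.round(1))
  if r.cost<20 or s==-1: pass
  T=[[-29,-5,46],[-29,5,46],[-5,-5,46],[-5,5,46],[-29,-5,22],[-17,0,36]]
  print("tab crop px",((proj(c,W(r.x,T))-[280,180])*6).round()); print("tab",W(r.x,T[-1:]))
ct=cal("top"); cs=cal("side")
from itertools import product
for n,cc in (("top",ct),("side",cs)):
  for o in bot.outline_of("carousel",n):
    if o["rect"][2]<50: continue
    m=o["pixels"]; cnt=max(cv2.findContours(m.astype(np.uint8),0,2)[0],key=cv2.contourArea)[:,0]
    # fit base silhouette: disc radius .118 between z0 and z.042
    def g(q):
        a=np.linspace(0,2*np.pi,60); ring=np.c_[.118*np.cos(a)+q[0],.118*np.sin(a)+q[1]]
        P=np.r_[proj(cc,np.c_[ring,0*a]),proj(cc,np.c_[ring,0*a+.042])]
        h=cv2.convexHull(P.astype(np.float32))
        hc=cv2.convexHull(cnt)
        return [cv2.pointPolygonTest(h,tuple(map(float,u)),True) for u in hc[:,0]]
    r=least_squares(g,[.55,-.113],loss="soft_l1",diff_step=1e-3); print(n,o["rect"],r.x,r.cost)
for n in("top","side"):
  im=cv2.imread(f"pics/{n}0.png"); 
  x,y=(320,150) if n=="top" else (300,200)
  cv2.imwrite(f"pics/{n}c.png",cv2.resize(im[y:y+85,x:x+85],(595,595),interpolation=cv2.INTER_CUBIC))
```

```text
1 [ 0.49367523  0.2708068  -0.55356547  0.17373905] 1.0051403686902483 [-0.6 -0.4  0.4  0.3  0.8  0.4 -0.1 -0.4 -0.4  0.2]
tab crop px [[281. 254.]
 [339. 268.]
 [245. 382.]
 [302. 395.]
 [276. 206.]
 [289. 303.]]
tab [[0.47921409 0.2797441  0.036     ]]
-1 [ 0.49324609  0.27278079 -0.75874952 -0.8717296 ] 2198.813572918115 [ 33.1  14.2 -31.4  -7.5  32.3   9.5 -27.6 -11.   -5.7  -2.8]
tab crop px [[327. 254.]
 [380. 279.]
 [263. 374.]
 [316. 397.]
 [319. 206.]
 [318. 304.]]
tab [[0.48090924 0.28447703 0.036     ]]
top [320.1, 154.8, 81.9, 77.9] [ 0.55264372 -0.10459741] 4.893414518580605
side [304.8, 209.0, 74.4, 62.9] [ 0.55473638 -0.10589908] 10.374406460700268
```

```bash
python3 -c "
import cv2,numpy as np
a,b=[cv2.resize(cv2.imread(f'pics/{n}c.png'),(400,400)) for n in('top','side')]
cv2.imwrite('pics/cc.png',np.hstack([a,b]))"
```

```text
(no output)
```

View pics/cc.png

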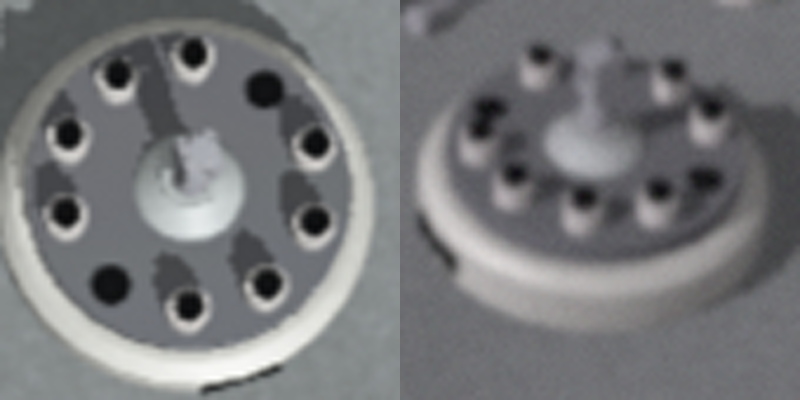

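The crops show the spindle in the middle of the carousel, but the slot direction isn't readable. I'll look at the spindle obliquely with the wrist camera.

move_arm --pt "1 -14 -38 4 0 0 0" --pt "1 -14 -38 4 0 0 0" --pt "1 -14 -38 4 0 0 0" --pt "1 -14 -38 4 0 0 0" --pt "1 -15 -39 4 0 0 0" --pt "1 -15 -39 8 0 0 0" --pt "1 -15 -38 8 0 0 0" --pt "1 -14 -38 8 0 0 0" --pt "1 -14 -38 15 0 0 0" --pt "1 0 0 0 0 0 -6.8"

```text
clock: 2.47
eef_pos: [0.4384, -0.0839, 0.1792]
tool_rot: [0.095, 0.995, -0.001, -0.001]
ft_force: [-0.6, -0.0, -0.7]
grip_width: 0.0853
grasp_force: 0.0
```

move_arm --pt "1 0 0 0 0 -6.6 0" --pt "1 0 0 0 0 -6.6 0" --pt "1 0 0 0 0 -6.6 0" --pt "1 0 0 0 0 -6.6 0" --pt "1 0 0 0 0 0 0" --pt "1 0 0 0 0 0 0"

```text
clock: 2.97
eef_pos: [0.4362, -0.0777, 0.1793]
tool_rot: [0.09, 0.97, -0.021, 0.225]
ft_force: [0.7, 0.6, 0.9]
grip_width: 0.0856
grasp_force: 0.0
```

Run:
```python
from h import *
im=bot.camera("wrist"); c=cal("wrist"); o=bot.get_obs(); print(o["eef_pos"],o["clock"])
np.savez("w2.npz",K=c[0],d=c[1],p=c[2],M=c[3]); cv2.imwrite("pics/w2.png",im)
u=proj(c,[[0.5535,-.105,.115],[0.5535,-.105,.134]]);print(u)
x,y=(u[0]-[65,60]).round().astype(int); x=max(x,0);y=max(y,0);print(x,y)
cv2.imwrite("pics/w2c.png",cv2.resize(im[y:y+100,x:x+130],None,fx=6,fy=6,interpolation=cv2.INTER_CUBIC))
```

```text
[ 0.43983132 -0.0783858   0.18195864] 3.0167
[[308.03804781 295.40731792]
 [307.73206433 317.06788433]]
243 235
```

View pics/w2c.png

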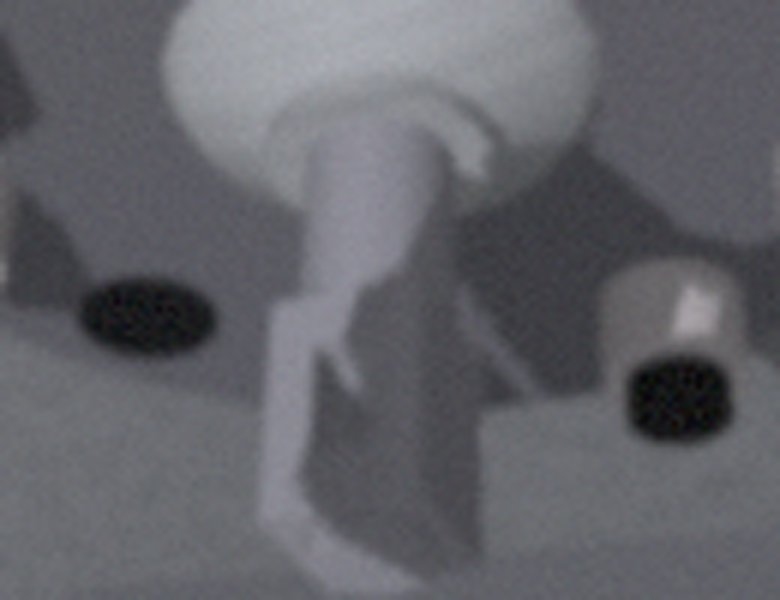

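The camera is mounted upside down. The spindle's head is at crop (260–480, 290–590) with a wide face and a narrow one, partly in shadow. I'll stretch the contrast and flip it.

Run:
```python
from h import *
im=cv2.imread("pics/w2.png"); g=cv2.cvtColor(im,6)[275:340,275:335]
g=cv2.resize(g,None,fx=9,fy=9,interpolation=cv2.INTER_CUBIC)
g=cv2.GaussianBlur(g,(0,0),3)
lo=np.clip((g.astype(float)-60)*255/65,0,255).astype(np.uint8)
cv2.imwrite("pics/w2d.png",cv2.rotate(lo,1))
print(np.percentile(g,[1,10,50,90,99]))
```

```text
[ 60.  74.  95. 129. 141.]
```

View pics/w2d.png

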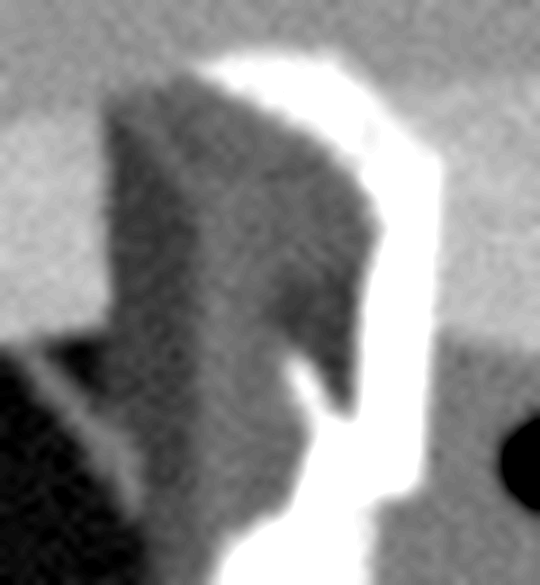

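The slot shows as the dark patch at flipped (270–355, 270–420) on the wide face, so it faces the camera. I'll fit the head prism (centre, yaw, height) to its corners.

Run:
```python
from h import *
from scipy.optimize import least_squares
w=np.load("w2.npz"); c=(w["K"],w["d"],w["p"],w["M"])
obs=np.array([[105,98],[195,188],[438,158],[328,50],[422,492]],float)
def tofl(uv): u=uv-[275,275]; return np.c_[539-((u[:,0]+.5)*9-.5),584-((u[:,1]+.5)*9-.5)]
# wide face normal dir = slot axis n (pointing to the camera): local frame x=n
def pts(p,L):
    M=R.from_euler("z",p[2]).as_matrix(); return (M@(np.array(L,float)/1000).T).T+[p[0],p[1],p[3]]
# seen from front (looking along -n), right = +y_local? n toward viewer, up z: right = z x n = +y
L=[[-11,-11,19],[11,-11,19],[11,11,19],[-11,11,19],[11,11,-16]]
f=lambda p:(tofl(proj(c,pts(p,L)))-obs).ravel()/9
for fix in (0,1):
  g=(lambda p:f(p)) if not fix else (lambda p:np.r_[f(p),(p[0]-.5535)*300,(p[1]+.105)*300])
  r=least_squares(g,[.5535,-.105,np.pi-.19,.115],x_scale=[.1,.1,1,.1]); print(r.x,np.rad2deg(r.x[2]),r.cost,f(r.x).round(1))
S=[[11,y,z] for y,z in((-4.5,8),(4.5,8),(4.5,-8),(-4.5,-8),(0,0))]
print(tofl(proj(c,pts(r.x,S))).round())
im=cv2.imread("pics/w2d.png",1)
for Q in (S[:4],L[:4]): cv2.polylines(im,[tofl(proj(c,pts(r.x,Q))).round().astype(int)],True,(0,0,255) if Q is not L else (0,255,0),1)
cv2.imwrite("pics/w2o.png",im)
```

```text
[ 0.56702612 -0.11023862  3.35013873  0.11518851] 191.94881025461808 2.501430014702364 [ 0.3 -0.9  0.8  1.3 -0.4 -0.6  0.2 -0.3 -0.9  0.4]
[ 0.55717397 -0.107968    3.35949446  0.12047092] 192.48485377986418 5.3663304950539015 [-0.7 -1.2  0.5  1.5  0.2 -0.8  0.2 -0.9 -0.4  1.6]
[[269. 306.]
 [365. 285.]
 [358. 446.]
 [266. 468.]
 [314. 378.]]
```

View pics/w2o.png

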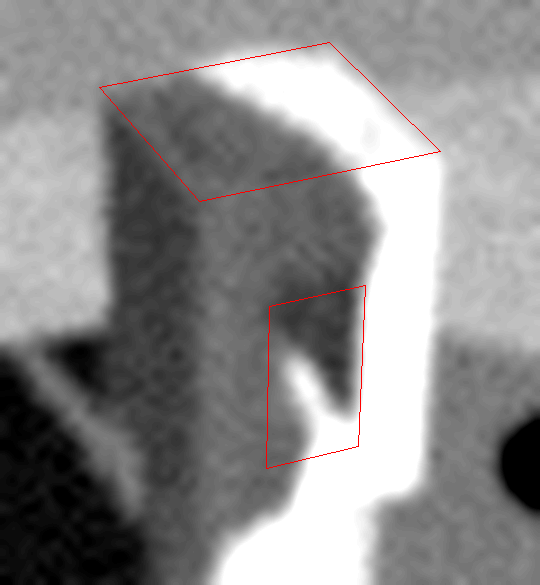

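```bash
cat >> h.py <<'E'
def Rt(az,tilt=0):
    "tool pointing down, -x along heading az (deg); tilt>0 tips the fingers forward"
    a=np.deg2rad(az); f=np.array([np.cos(a),np.sin(a),0]); z=np.array([0,0,-1.]); x=-f; y=np.cross(z,x)
    return R.from_matrix(np.c_[x,y,z])*R.from_rotvec([0,-np.deg2rad(tilt),0])
def go(pos,rot,p0=None,r0=None,vmax=38):
    "suggested equal steps in tool axes"
    o=bot.get_obs(); p0=np.array(o["eef_pos"] if p0 is None else p0); r0=R.from_quat(o["tool_rot"]) if r0 is None else r0
    rv=(r0.inv()*rot).as_rotvec(degrees=True); d=(np.array(pos)-p0)*1000
    n=int(max(np.ceil(np.abs(rv).max()/7),np.ceil(np.linalg.norm(d)/vmax),1)); r=r0
    for i in range(n):
        print((r.inv().apply(d/n)).round(1),(rv/n).round(2)); r=r*R.from_rotvec(rv/n,degrees=True)
    return
E
python3 - <<'E'
from h import *
print(bot.get_obs()["eef_pos"]); go([.483,-.124,.182],Rt(12,51.5))
ct=cal("top");cs=cal("side"); print(tri([ct,cs],[[362.5,181.9],[341.4,210.6]]))
w=np.load("w2.npz"); c=(w["K"],w["d"],w["p"],w["M"]); print(c[2])
E
```

```text
[ 0.43983132 -0.0783858   0.18195864]
[-11.4  -9.2   5.6] [-3.57 -6.19 -4.42]
[-10.  -10.4   6.2] [-3.57 -6.19 -4.42]
[ -8.4 -11.5   6.5] [-3.57 -6.19 -4.42]
[ -6.8 -12.5   6.6] [-3.57 -6.19 -4.42]
(array([ 0.55193448, -0.10685403,  0.13445359]), [np.float64(0.001761962773806165), np.float64(0.0017619627738062248)])
[ 0.30959537 -0.05436521  0.2663414 ]
```

move_arm --pt "1 -7.6 -6.2 3.7 -2.4 -4.1 -2.95" --pt "1 -7 -6.6 4 -2.4 -4.1 -2.95" --pt "1 -6.6 -7 4.1 -2.4 -4.1 -2.95" --pt "1 -6 -7.4 4.2 -2.4 -4.1 -2.95" --pt "1 -5.2 -8 4.3 -2.4 -4.1 -2.95" --pt "1 -4.5 -8.3 4.4 -2.3 -4.2 -2.9" --pt "1 0 0 0 0 0 0" --pt "1 0 0 0 0 0 0" --pt "1 0 0 0 0 0 0"

```text
clock: 3.77
eef_pos: [0.4852, -0.1247, 0.1831]
tool_rot: [-0.093, 0.896, 0.045, 0.431]
ft_force: [0.1, -1.0, 0.4]
grip_width: 0.0852
grasp_force: 0.0
```

Run:
```python
from h import *
im=bot.camera("wrist"); c=cal("wrist"); o=bot.get_obs(); print(o["eef_pos"],o["clock"])
np.savez("w3.npz",K=c[0],d=c[1],p=c[2],M=c[3]); cv2.imwrite("pics/w3.png",im)
u=proj(c,[[0.557,-.107,.115],[0.557,-.107,.134]]);print(u)
x,y=(u[0]-[35,30]).round().astype(int);print(x,y)
g=cv2.cvtColor(im,6)[y:y+60,x:x+70]; g=cv2.GaussianBlur(cv2.resize(g,None,fx=9,fy=9,interpolation=cv2.INTER_CUBIC),(0,0),3)
a,b=np.percentile(g,[2,90]); g=np.clip((g.astype(float)-a)*255/(b-a),0,255).astype(np.uint8)
cv2.imwrite("pics/w3c.png",cv2.rotate(g,1))
```

```text
[ 0.48507399 -0.12413615  0.18336572] 3.8167
[[317.77242313 203.03453109]
 [317.89261924 228.99975405]]
283 173
```

View pics/w3c.png

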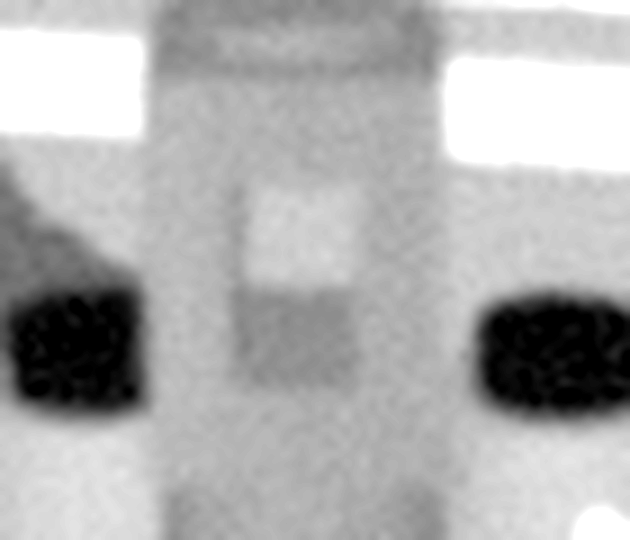

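Head-on view: the slot is at flipped (240–355, 182–388) with light showing through it. The face spans x 155–440, top edge y≈75, lower edge y≈487. I'll fit both views jointly.

Run:
```python
from h import *
from scipy.optimize import least_squares
C=[]
for n in("w2","w3"):
    w=np.load(n+".npz"); C.append((w["K"],w["d"],w["p"],w["M"]))
def fl(uv,x,y,W,H): u=uv-[x,y]; return np.c_[W-1-((u[:,0]+.5)*9-.5),H-1-((u[:,1]+.5)*9-.5)]
o2=np.array([[105,98],[195,188],[438,158],[328,50],[422,492]],float)
L2=[[-11,-11,19],[11,-11,19],[11,11,19],[-11,11,19],[11,11,-16]]
o3=np.array([[240,182],[355,182],[355,388],[240,388],[155,75],[438,77],[165,487],[440,487]],float)
L3=[[11,-4.5,8],[11,4.5,8],[11,4.5,-8],[11,-4.5,-8],[11,-11,19],[11,11,19],[11,-11,-16],[11,11,-16]]
def pts(p,L):
    M=R.from_euler("z",p[2]).as_matrix(); return (M@(np.array(L,float)/1000).T).T+[p[0],p[1],p[3]]
def f(p,k=3): 
    a=(fl(proj(C[0],pts(p,L2)),275,275,540,585)-o2).ravel()/9
    b=(fl(proj(C[1],pts(p,L3)),283,173,630,540)-o3).ravel()/9
    return np.r_[a,b] if k==3 else b
for k in(3,2):
  r=least_squares(lambda p:f(p,k),[.5535,-.105,np.pi+.2,.115],x_scale=[.1,.1,1,.1],loss="soft_l1"); print(r.x,np.rad2deg(r.x[2])-180,r.cost,f(r.x).round(1))
g=bot.get_obs(); print(g["eef_pos"]); print("to pin"); 
t=np.array([.4792,.2797,.032]); up=t+[0,0,.12]
go([.46,.2,.16],Rt(-31.7));
```

```text
[ 0.55497071 -0.10725787  3.31369727  0.11850997] 9.860868013889245 26.95085561844449 [-0.7  2.1 -0.8  5.3 -0.5  3.5  0.6  2.9 -1.1  5.7  0.  -0.1  1.   0.
  1.  -0.4  0.3 -0.6 -0.8 -4.4  1.9 -4.3 -0.7 -0.9  1.1 -0.4]
[ 0.56980081 -0.10328571  3.33899689  0.11134935] 11.310429575861662 4.21906905653298 [ -8.5   2.6  -8.9   4.9 -10.1   3.1  -8.6   3.3  -9.8   3.4   0.    2.2
   0.1   2.3   0.    0.3   0.3   0.3  -0.1  -0.8   0.2  -1.   -0.2  -0.7
  -0.5  -0.5]
[ 0.48507399 -0.12413615  0.18336572]
to pin
[-0.9 35.8  5.3] [2.18 5.43 4.51]
[ 1.5 36.   4. ] [2.18 5.43 4.51]
[ 4.  35.9  2.9] [2.18 5.43 4.51]
[ 6.6 35.6  2. ] [2.18 5.43 4.51]
[ 9.2 35.   1.4] [2.18 5.43 4.51]
[11.8 34.2  1.1] [2.18 5.43 4.51]
[14.4 33.2  1.1] [2.18 5.43 4.51]
[16.8 32.   1.3] [2.18 5.43 4.51]
[19.1 30.7  1.8] [2.18 5.43 4.51]
```

Run:
```python
from h import *
C=[]
for n in("w2","w3"):
    w=np.load(n+".npz"); C.append((w["K"],w["d"],w["p"],w["M"]))
def un(q,x,y,W,H): q=np.array(q,float); return [x+(W-1-q[0]+.5)/9-.5,y+(H-1-q[1]+.5)/9-.5]
for a,b in (((313,278),(298,182)),((422,492),(440,487)),((357,415),(355,388))):
    print(tri(C,[un(a,275,275,540,585),un(b,283,173,630,540)]))
for n,cc in zip(("w2","w3"),C): print(cc[2], R.from_matrix(cc[3]).as_euler("zyx",degrees=True))
# w3 alone: slot centre at assumed depth along slot
for x in (.54,.543,.546,.55):
    p,v=ray(C[1],un((298,285),283,173,630,540)); q=p+v*(x-p[0])/v[0]; print("face pt",q)
```

```text
(array([ 0.54656878, -0.10932211,  0.12771754]), [np.float64(0.002202923054741062), np.float64(0.0022029230547411707)])
(array([ 0.54681013, -0.12021566,  0.10444956]), [np.float64(0.002594036097322735), np.float64(0.002594036097322762)])
(array([ 0.54731837, -0.11379542,  0.11229489]), [np.float64(0.0031206788866215665), np.float64(0.0031206788866214893)])
[ 0.30959537 -0.05436521  0.2663414 ] [-75.28242599  44.01969031 169.70273299]
[ 0.33280978 -0.156754    0.20340258] [-121.74267162   66.84635521 -150.29269407]
face pt [ 0.54       -0.10972577  0.12004858]
face pt [ 0.543      -0.10904483  0.11884166]
face pt [ 0.546      -0.10836389  0.11763474]
face pt [ 0.55       -0.10745596  0.11602552]
```

move_arm --pt "1 -1 30 4 1.7 4.5 3.7" --pt "1 1 30 3.5 1.8 4.5 3.7" --pt "1 3 30 3 1.8 4.5 3.75" --pt "1 5 30 2 1.8 4.5 3.75" --pt "1 7 30 1.5 1.8 4.5 3.75" --pt "1 9 29 1 1.8 4.5 3.75" --pt "1 11 28 1 1.8 4.5 3.75" --pt "1 13 28 1 1.8 4.5 3.75" --pt "1 15 27 1 1.8 4.5 3.75" --pt "1 16 26 1.5 1.8 4.5 3.75"

```text
clock: 4.65
eef_pos: [0.4524, 0.1823, 0.1601]
tool_rot: [0.246, 0.969, 0.005, 0.036]
ft_force: [1.2, -0.6, 0.5]
grip_width: 0.0851
grasp_force: 0.0
```

move_arm --pt "1 0 0 0 1.8 4.3 3.6" --pt "1 0 0 0 0 0 0" --pt "1 0 0 0 0 0 0"

```text
clock: 4.9
eef_pos: [0.4533, 0.1798, 0.1582]
tool_rot: [0.275, 0.961, -0.0, -0.004]
ft_force: [0.4, -0.7, 0.3]
grip_width: 0.0853
grasp_force: 0.0
```

Run:
```python
from h import *
o=bot.get_obs(); print(o["eef_pos"],o["joint_pos"]); go([.4792,.2797,.09],Rt(-31.7))
```

```text
[0.45331517 0.17976675 0.15817646] [ 0.37508025  0.27296863 -0.17037225  1.13331194  0.00405518  0.93196902]
[ 7.6 24.7 17. ] [-0.03 -0.1  -0.05]
[ 7.6 24.7 17. ] [-0.03 -0.1  -0.05]
[ 7.6 24.7 17. ] [-0.03 -0.1  -0.05]
[ 7.6 24.7 17. ] [-0.03 -0.1  -0.05]
```

move_arm --pt "1 7.6 24.7 17 0 0 0" --pt "1 7.6 24.7 17 0 0 0" --pt "1 7.6 24.7 17 0 0 0" --pt "1 7.6 24.7 17 0 -0.3 0" --pt "1 0 0 0 0 0 0" --pt "1 0 0 0 0 0 0"

```text
clock: 5.4
eef_pos: [0.4772, 0.2785, 0.0894]
tool_rot: [0.275, 0.961, -0.002, -0.002]
ft_force: [-0.8, -0.2, 0.3]
grip_width: 0.0851
grasp_force: 0.0
```

Run:
```python
from h import *
from scipy.optimize import least_squares
im=bot.camera("wrist"); c=cal("wrist"); o=bot.get_obs(); print(o["eef_pos"],o["clock"])
cv2.imwrite("pics/w4.png",im); np.savez("w4.npz",K=c[0],d=c[1],p=c[2],M=c[3])
M=R.from_euler("z",-31.7,degrees=True).as_matrix()
L=np.array([[-29,-5,46],[-29,5,46],[-5,5,46],[-5,-5,46],[40,0,15],[-51.7,-19.5,23.6],[-51.7,19.5,23.6]])/1000
u=proj(c,(M@L.T).T+[.4937,.2708,0]); print(u.round())
for q in ["linchpin","bail_bar"]:
    for r in bot.outline_of(q,"wrist"): print(q,np.round(r["rect"]),round(r["conf"],2))
cv2.polylines(im,[u[:4].round().astype(int)],True,(0,0,255),1)
for a in u[4:]: cv2.circle(im,tuple(a.round().astype(int)),2,(0,255,0),-1)
x0,y0=int(u[:,0].min())-30,max(int(u[:,1].min())-30,0)
cv2.imwrite("pics/w4c.png",cv2.resize(im[y0:y0+200,x0:x0+200],None,fx=3,fy=3,interpolation=cv2.INTER_CUBIC)); print(x0,y0)
print(o["eef_pos"]-np.array([.4792,.2797,.032])); go([.4792,.2797,.032],Rt(-31.7))
```

```text
[0.4776445  0.2779871  0.09025629] 5.45
[[309. 226.]
 [328. 226.]
 [327. 266.]
 [310. 266.]
 [318. 303.]
 [285. 177.]
 [351. 176.]]
linchpin [282. 178.  70. 133.] 0.78
linchpin [ 31. 138. 165.  80.] 0.61
bail_bar [280. 178.  70.  75.] 0.97
bail_bar [ 31. 144.  99.  72.] 0.7
255 146
[-0.0015555  -0.0017129   0.05825629]
[ 0.2  1.1 29.6] [-0.04 -0.07 -0.21]
[ 0.2  1.1 29.6] [-0.04 -0.07 -0.21]
```

View pics/w4c.png

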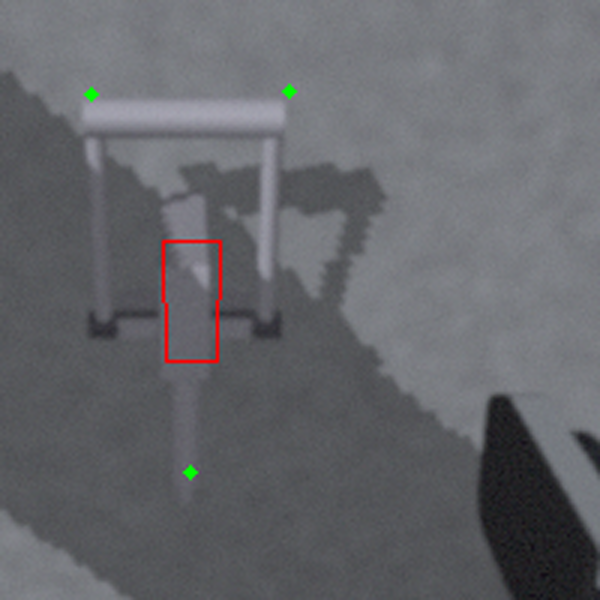

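The picture shows the pin correctly oriented, but about 4–5 mm farther forward than predicted (tip at crop (186,500), bar at (185,115)). I'll refit before descending.

Run:
```python
from h import *
from scipy.optimize import least_squares
D=[]
for n,P in (("w1",np.array([[232,72],[443,120],[168,308],[357,355],[212,530]])/6+[280,180]),("w4",np.array([[86,116],[284,116],[103,328],[266,327],[186,500]])/3+[255,146])):
    w=np.load(n+".npz"); D.append(((w["K"],w["d"],w["p"],w["M"]),P))
def W(p,L):
    return (R.from_euler("z",p[2]).as_matrix()@(np.array(L)/1000).T).T+[p[0],p[1],0]
def f(p,ks):
    a=p[3]; b=[-2.5-50*np.cos(a),0,15+50*np.sin(a)]
    L=np.array([[b[0],-19.5,b[2]],[b[0],19.5,b[2]],[-2.5,-17.5,15],[-2.5,17.5,15],[40,0,15]])
    return np.concatenate([(proj(D[k][0],W(p,L))-D[k][1]).ravel() for k in ks])
for ks in ([0],[1],[0,1]):
    r=least_squares(f,[.49,.27,-.55,.1],x_scale=[.1,.1,1,1],args=(ks,)); print(ks,r.x.round(4),np.rad2deg(r.x[2]).round(1),r.cost.round(1),r.fun.round(1))
    t=W(r.x,[[-17,0,36]])[0]; print(t)
    if ks==[1]: go([t[0],t[1],.032],Rt(np.rad2deg(r.x[2])))
```

```text
[0] [ 0.4937  0.2708 -0.5536  0.1737] -31.7 1.0 [-0.6 -0.4  0.4  0.3  0.8  0.4 -0.1 -0.4 -0.4  0.2]
[0.47921409 0.2797441  0.036     ]
[1] [ 0.4985  0.2665 -0.5546  0.1097] -31.8 3.0 [ 0.5  0.2 -0.7  0.1  0.9  0.5 -0.5  0.7 -0.2 -1.8]
[0.48409689 0.27549654 0.036     ]
[-3.   0.6 29.6] [-0.04 -0.07 -0.17]
[-3.   0.6 29.6] [-0.04 -0.07 -0.17]
[0, 1] [ 0.4972  0.2678 -0.5546  0.1362] -31.8 53.3 [-2.3  2.8 -1.6  3.5 -0.8  4.  -1.8  3.2 -2.1  3.6  0.8 -1.8  0.2 -2.
  1.3 -1.9  0.1 -1.7  0.3 -4. ]
[0.48278113 0.27670372 0.036     ]
```

move_arm --pt "1 -3 0.6 25 0 0 -0.2" --pt "1 -3 0.6 20 0 0 0" --pt "1 0 0 14 0 0 0" --pt "1 0 0 0 0 0 0" --pt "1 0 0 0 0 0 0"

```text
clock: 5.97
eef_pos: [0.4839, 0.2752, 0.0313]
tool_rot: [0.275, 0.961, -0.001, -0.002]
ft_force: [-0.1, -0.8, 0.4]
grip_width: 0.0856
grasp_force: 0.0
```

Run:
```python
from h import *
for i in range(3):
    o=bot.get_obs(); c=cal("wrist"); M=R.from_quat(o["tool_rot"]); print(o["eef_pos"],o["ft_force"],M.inv().apply(c[2]-o["eef_pos"])); bot.camera("wrist")
go([.4841,.2755,.032],Rt(-31.8)); print(bot.tip_reach)
```

```text
[0.48393483 0.27522166 0.03132657] [-0.12282446 -0.76092098  0.36343614] [ 8.11030329e-02  3.58604544e-05 -1.34847666e-01]
[0.4847087  0.27587089 0.03211224] [ 0.47459792 -0.36122138 -0.06984622] [ 8.10956575e-02  4.53132068e-05 -1.34860819e-01]
[0.48514481 0.27632778 0.03252514] [ 0.47106417  0.49334332 -0.1291777 ] [ 8.10865978e-02  3.85114259e-05 -1.34845888e-01]
[ 0.5 -1.6  0.6] [ 0.01 -0.11 -0.13]
0.008
```

move_arm --pt "0 0 0 0 0 0 0" --pt "0 0 0 0 0 0 0" --pt "0 0 0 0 0 0 0" --pt "0 0 0 0 0 0 0" --pt "0 0 0 0 0 0 0" --pt "0 0 0 0 0 0 0" --pt "0 0 0 0 0 0 0" --pt "0 0 0 0 0 0 0"

```text
clock: 6.78
eef_pos: [0.4843, 0.2764, 0.0308]
tool_rot: [0.275, 0.962, -0.001, -0.002]
ft_force: [0.7, -0.0, 1.5]
grip_width: 0.0085
grasp_force: 59.1
```

Run:
```python
from h import *
p=np.array([.4843,.2764,.0315])
go([.4843,.2764,.165],Rt(-31.8),p); go([.470,-.1238,.165],Rt(11.5),[.4843,.2764,.165],Rt(-31.8),32)
```

```text
[  0.1  -0.1 -33.4] [-0.03 -0.05 -0.02]
[  0.1  -0.1 -33.4] [-0.03 -0.05 -0.02]
[  0.1  -0.  -33.4] [-0.03 -0.05 -0.02]
[  0.   -0.  -33.4] [-0.03 -0.05 -0.02]
[-15.3 -26.7   0. ] [ 0.    0.   -3.33]
[-13.7 -27.6   0. ] [ 0.    0.   -3.33]
[-12.1 -28.3   0. ] [ 0.    0.   -3.33]
[-10.4 -29.    0. ] [ 0.    0.   -3.33]
[ -8.7 -29.5   0. ] [ 0.    0.   -3.33]
[ -7. -30.   0.] [ 0.    0.   -3.33]
[ -5.2 -30.4   0. ] [ 0.    0.   -3.33]
[ -3.5 -30.6   0. ] [ 0.    0.   -3.33]
[ -1.7 -30.8   0. ] [ 0.    0.   -3.33]
[  0.1 -30.8   0. ] [ 0.    0.   -3.33]
[  1.9 -30.7   0. ] [ 0.    0.   -3.33]
[  3.7 -30.6   0. ] [ 0.    0.   -3.33]
[  5.5 -30.3   0. ] [ 0.    0.   -3.33]
```

move_arm --pt "0 0 0 -20 0 0 0" --pt "0 0 0 -33 0 0 0" --pt "0 0 0 -40 0 0 0" --pt "0 0 0 -40 0 0 0" --pt "0 -15.3 -26.7 0 0 0 -3.33" --pt "0 -13.7 -27.6 0 0 0 -3.33" --pt "0 -12.1 -28.3 0 0 0 -3.33" --pt "0 -10.4 -29 0 0 0 -3.33" --pt "0 -8.7 -29.5 0 0 0 -3.33" --pt "0 -7 -30 0 0 0 -3.33"

```text
clock: 7.62
eef_pos: [0.4771, 0.0904, 0.1635]
tool_rot: [0.102, 0.995, -0.001, -0.003]
ft_force: [1.1, -0.2, -0.9]
grip_width: 0.0086
grasp_force: 59.0
```

move_arm --pt "0 -5.2 -30.4 0 0 0 -3.33" --pt "0 -3.5 -30.6 0 0 0 -3.33" --pt "0 -1.7 -30.8 0 0 0 -3.33" --pt "0 0 -30.8 0 0 0 -3.33" --pt "0 2 -30.7 0 0 0 -3.33" --pt "0 3.7 -30.6 0 0 0 -3.33" --pt "0 5.5 -30.3 0 0 0 -3.33" --pt "0 0 0 0 0 0 0" --pt "0 0 0 0 0 0 0" --pt "0 0 0 0 0 0 0"

```text
clock: 8.45
eef_pos: [0.4694, -0.1236, 0.1636]
tool_rot: [-0.099, 0.995, 0.0, -0.003]
ft_force: [0.2, 0.1, -1.3]
grip_width: 0.0088
grasp_force: 59.1
```

Run:
```python
from h import *
o=bot.get_obs(); print(o["eef_pos"],o["ft_force"],o["joint_pos"])
im=bot.camera("wrist"); o=bot.get_obs(); print(o["eef_pos"]); c=cal("wrist"); cv2.imwrite("pics/w5.png",im); np.savez("w5.npz",K=c[0],d=c[1],p=c[2],M=c[3])
for q in ["linchpin","bail_bar","tab"]:
    for r in bot.outline_of(q,"wrist")[:2]: print(q,np.round(r["rect"]),round(r["conf"],2))
# head top quad: threshold-free corner estimate via gradient profile
zc=.1185; f=np.array([np.cos(np.deg2rad(11.5)),np.sin(np.deg2rad(11.5)),0]); l=np.array([-f[1],f[0],0]); C=np.array([.5455,-.1084,0])+.011*f
u=proj(c,[C+a*.011*f+b*.011*l+[0,0,zc+.019] for a,b in((-1,-1),(-1,1),(1,1),(1,-1))]); print("head top",u.round(1))
rot=R.from_quat(o["tool_rot"]); print("tip px",proj(c,[np.array(o["eef_pos"])+rot.apply([-.057,0,.0165])]).round(1))
go([.4749,-.1228,.135],Rt(11.5))
```

```text
[ 0.46939147 -0.12357107  0.16358665] [ 0.24393776  0.08097608 -1.32070382] [-2.56789403e-01  2.63844077e-01 -1.67707138e-01  1.14460256e+00
 -1.03145566e-03 -4.54569507e-01]
[ 0.46948435 -0.12306987  0.16363207]
bail_bar [266. 191.  95.  83.] 0.82
bail_bar [270. 192.  92. 177.] 0.6
tab [268. 191.  95. 181.] 0.55
head top [[295.  380.9]
 [332.9 380.8]
 [332.3 409.7]
 [295.7 409.8]]
tip px [[315.2 364.1]]
[-5.1 -1.2 28.9] [ 0.05 -0.27 -0.01]
```

Run:
```python
import cv2,numpy as np
g=cv2.GaussianBlur(cv2.cvtColor(cv2.imread("pics/w5.png"),6),(0,0),1).astype(int)
print("cols",list(range(284,346,2)))
for r in range(340,400,4): print(r,g[r,284:346:2])
```

```text
cols [284, 286, 288, 290, 292, 294, 296, 298, 300, 302, 304, 306, 308, 310, 312, 314, 316, 318, 320, 322, 324, 326, 328, 330, 332, 334, 336, 338, 340, 342, 344]
340 [37 37 38 37 33 27 24 28 33 40 59 70 75 83 86 87 87 85 80 75 72 52 35 33
 29 29 29 36 37 37 36]
344 [35 35 36 35 30 24 23 28 33 39 59 70 76 82 86 88 88 85 79 74 71 52 36 33
 28 26 25 33 35 36 36]
348 [ 33  33  33  30  27  23  23  27  31  40  62  72  76  85 103 111 100  88
  79  73  71  56  38  34  30  23  23  29  32  33  33]
352 [ 36  37  34  28  24  26  27  33  31  42  63  71  75  92 117 126 124 114
  92  77  72  57  38  35  34  24  26  25  29  36  38]
356 [ 36  37  34  26  22  26  29  43  45  52  66  73  79  99 120 125 124 117
  97  77  73  63  49  52  45  30  27  23  28  34  37]
360 [ 35  36  31  22  21  25  32  58  69  72  72  74  83 104 120 124 123 113
  93  76  73  73  74  70  50  32  27  26  28  34  37]
364 [ 36  35  29  22  23  26  39  62  71  71  72  73  76  80  94 105 103  89
  77  72  77  82  77  72  58  35  25  24  26  33  35]
368 [ 37  35  27  23  24  28  47  67  72  70  70  70  71  72  85  95  88  75
  71  7
[... 232 characters left out ...]
83  82  84  85  88 109
 123 126 125 110  92  86  75  46  35  28  24  25  34]
380 [ 34  28  21  19  21  28  58  82  84  83  78  75  75  78  97 118 118 121
 121 116 116 114  98  87  76  48  29  23  23  24  33]
384 [ 35  28  24  24  25  33  64  82  80  77  79  83  85  90 112 125 126 125
 126 125 118  94  82  84  78  50  27  23  24  24  29]
388 [ 32  24  23  24  25  36  67  82  81  83  85  86  86  89  97 115 125 125
 124 125 120 104  87  84  81  56  28  23  24  24  30]
392 [ 30  26  28  30  31  40  58  67  73  76  79  82  90 108 115 119 122 123
 122 120 117 111 100  79  65  50  36  30  27  23  25]
396 [30 26 32 35 37 35 35 34 36 37 39 42 48 58 69 74 73 67 59 49 44 39 38 38
 36 37 35 35 36 31 28]
```

The numbers show the head top at columns 296–334 (centre 315) and the pin tip at column 315.5, so lateral position and yaw are already aligned. I'll descend to slot height and feel forward.

move_arm --pt "0 0 0 14 0 0 0" --pt "0 0 0 14 0 0 0" --pt "0 -6 0 0 0 -0.2 0" --pt "0 -4 0 0 0 0 0" --pt "0 0 0 0 0 0 0" --pt "0 0 0 0 0 0 0"

```text
clock: 9.15
eef_pos: [0.4806, -0.1216, 0.1368]
tool_rot: [-0.1, 0.995, -0.0, 0.0]
ft_force: [0.0, 0.5, -1.5]
grip_width: 0.0087
grasp_force: 59.1
```

move_arm --pt "0 -3 0 0 0 0 0" --pt "0 -3 0 0 0 0 0" --pt "0 -3 0 0 0 0 0" --pt "0 0 0 0 0 0 0"

```text
clock: 9.48
eef_pos: [0.4892, -0.12, 0.1363]
tool_rot: [-0.099, 0.995, 0.0, 0.0]
ft_force: [0.4, -0.3, -1.0]
grip_width: 0.009
grasp_force: 59.1
```

move_arm --pt "0 -2 0 0 0 0 0" --pt "0 -2 0 0 0 0 0" --pt "0 0 0 0 0 0 0"

```text
clock: 9.73
eef_pos: [0.4925, -0.1192, 0.1359]
tool_rot: [-0.099, 0.995, 0.0, -0.0]
ft_force: [0.5, 0.4, -1.6]
grip_width: 0.0089
grasp_force: 59.1
```

move_arm --pt "0 -2 0 0 0 0 0" --pt "0 -2 0 0 0 0 0" --pt "0 0 0 0 0 0 0"

```text
clock: 9.98
eef_pos: [0.4961, -0.1183, 0.1355]
tool_rot: [-0.099, 0.995, 0.0, -0.001]
ft_force: [-0.2, -0.1, -2.9]
grip_width: 0.0086
grasp_force: 58.8
```

move_arm --pt "0 -2 0 0.6 0 0 0" --pt "0 -2 0 0 0 0 0" --pt "0 0 0 0 0 0 0"

```text
clock: 10.23
eef_pos: [0.5004, -0.1175, 0.1352]
tool_rot: [-0.099, 0.995, 0.0, -0.0]
ft_force: [1.1, 0.0, -3.4]
grip_width: 0.0087
grasp_force: 58.9
```

move_arm --pt "0 -2 0 0 0 0 0" --pt "0 -2 0 0 0 0 0" --pt "0 0 0 0 0 0 0"

```text
clock: 10.48
eef_pos: [0.5042, -0.1167, 0.1351]
tool_rot: [-0.099, 0.995, 0.0, -0.001]
ft_force: [0.3, 0.2, -3.8]
grip_width: 0.0092
grasp_force: 58.8
```

move_arm --pt "0 -2 0 0.5 0 0 0" --pt "0 -2 0 0.5 0 0 0" --pt "0 -2 0 0 0 0 0" --pt "0 0 0 0 0 0 0"

```text
clock: 10.82
eef_pos: [0.5109, -0.1156, 0.1347]
tool_rot: [-0.099, 0.995, 0.0, 0.0]
ft_force: [-0.9, 0.5, -1.1]
grip_width: 0.0087
grasp_force: 59.0
```

move_arm --pt "0 -2 0 0 0 0 0" --pt "0 -2 0 0 0 0 0" --pt "0 -2 0 0 0 0 0" --pt "0 0 0 0 0 0 0"

```text
clock: 11.15
eef_pos: [0.5163, -0.1144, 0.1344]
tool_rot: [-0.099, 0.995, 0.0, -0.0]
ft_force: [0.1, -0.6, -1.0]
grip_width: 0.0088
grasp_force: 59.0
```

move_arm --pt "0 -2 0 0 0 0 0" --pt "0 -2 0 0 0 0 0" --pt "0 -2 0 0 0 0 0" --pt "0 0 0 0 0 0 0"

```text
clock: 11.48
eef_pos: [0.5222, -0.1132, 0.1343]
tool_rot: [-0.099, 0.995, 0.0, -0.0]
ft_force: [0.6, -0.0, -1.6]
grip_width: 0.0088
grasp_force: 59.0
```

move_arm --pt "0 -1 0 0 0 0 0" --pt "0 -1 0 0 0 0 0" --pt "0 -1 0 0 0 0 0" --pt "0 0 0 0 0 0 0"

```text
clock: 11.82
eef_pos: [0.5248, -0.1127, 0.1343]
tool_rot: [-0.099, 0.995, 0.0, -0.0]
ft_force: [-0.5, -0.4, -1.6]
grip_width: 0.0088
grasp_force: 59.0
```

move_arm --pt "0 -1 0 0 0 0 0" --pt "0 -1 0 0 0 0 0" --pt "0 0 0 0 0 0 0"

```text
clock: 12.07
eef_pos: [0.5268, -0.1123, 0.1343]
tool_rot: [-0.099, 0.995, 0.0, -0.0]
ft_force: [0.1, 0.0, -0.5]
grip_width: 0.0086
grasp_force: 59.0
```

move_arm --pt "0 -1 0 0 0 0 0" --pt "0 -1 0 0 0 0 0" --pt "0 0 0 0 0 0 0"

```text
clock: 12.32
eef_pos: [0.5282, -0.1119, 0.1342]
tool_rot: [-0.099, 0.995, 0.0, -0.001]
ft_force: [-0.4, -0.4, -0.8]
grip_width: 0.009
grasp_force: 59.3
```

move_arm --pt "0 -1 0 0 0 0 0" --pt "0 -1 0 0 0 0 0" --pt "0 0 0 0 0 0 0"

```text
clock: 12.57
eef_pos: [0.5284, -0.1119, 0.1341]
tool_rot: [-0.099, 0.995, -0.0, -0.003]
ft_force: [-6.5, -2.5, 2.5]
grip_width: 0.009
grasp_force: 59.8
```

move_arm --pt "0 -1 0 0 0 0 0" --pt "0 -0.5 0 0 0 0 0" --pt "0 0 0 0 0 0 0"

```text
clock: 12.82
eef_pos: [0.5285, -0.1119, 0.1341]
tool_rot: [-0.099, 0.995, -0.0, -0.004]
ft_force: [-9.6, -2.2, 5.0]
grip_width: 0.0087
grasp_force: 60.0
```

Contact: the pin stopped at x = 0.5284 with about 10 N, so the flange is home. I'll release it, rise, and measure where the bail bar is.

move_arm --pt "0 1.5 0 0 0 0 0" --pt "0.3 0 0 0 0 0 0" --pt "0.3 0 0 0 0 0 0" --pt "0.3 0 0 0 0 0 0" --pt "0.3 0 0 -10 0 0 0" --pt "0.3 0 0 -20 0 0 0" --pt "0.5 0 0 -25 0 0 0" --pt "0.7 0 0 0 0 0 0" --pt "0.7 0 0 0 0 0 0" --pt "0.7 0 0 0 0 0 0"

```text
clock: 13.65
eef_pos: [0.5308, -0.1114, 0.1896]
tool_rot: [-0.099, 0.995, 0.0, -0.0]
ft_force: [-0.7, -1.3, -0.7]
grip_width: 0.0601
grasp_force: 0.0
```

Run:
```python
from h import *
bot.camera("wrist"); bot.camera("wrist")
im=bot.camera("wrist"); c=cal("wrist"); o=bot.get_obs(); print(o["eef_pos"],o["grip_width"],o["clock"]); cv2.imwrite("pics/w6.png",im); np.savez("w6.npz",K=c[0],d=c[1],p=c[2],M=c[3])
for q in ["linchpin","bail_bar","tab"]:
    for r in bot.outline_of(q,"wrist")[:2]:
        m=r["pixels"]; rows=np.where(m.any(1))[0]; print(q,np.round(r["rect"]),round(r["conf"],2)); 
        print([(int(y),int(np.where(m[y])[0].min()),int(np.where(m[y])[0].max()),int(m[y].sum())) for y in rows[::6]])
f=np.array([.98,.199,0]); l=np.array([-.199,.98,0]); H=np.array([.5284,-.1119,0])+.0145*f; H[2]=.1176
for a in (-.1,0,.1,.2):
    B=H+.05*(-np.cos(a)*f+np.sin(a)*np.array([0,0,1])); print(a,B,proj(c,[B-.0195*l,B+.0195*l]).round(1).tolist())
g=cv2.GaussianBlur(cv2.cvtColor(im,6),(0,0),.8).astype(int)
u=proj(c,[H-.05*f])[0].round().astype(int); print(u); 
for r in range(u[1]-24,u[1]+30,2): print(r,g[r,u[0]-44:u[0]+45:4])
```

```text
[ 0.52988113 -0.11133404  0.18827013] 0.059651686687474205 13.8
linchpin [282. 158.  67. 144.] 0.58
[(157, 313, 342, 9), (163, 281, 348, 68), (169, 282, 348, 67), (175, 282, 347, 14), (181, 282, 347, 14), (187, 282, 346, 13), (193, 283, 346, 13), (199, 283, 346, 28), (205, 283, 346, 32), (211, 283, 345, 32), (217, 283, 345, 32), (223, 284, 345, 31), (229, 284, 345, 31), (235, 283, 346, 64), (241, 281, 347, 67), (247, 306, 323, 18), (291, 309, 319, 11), (297, 310, 318, 9), (303, 312, 316, 5)]
bail_bar [280. 155.  69.  85.] 0.62
[(158, 282, 347, 66), (164, 281, 348, 68), (170, 282, 347, 66), (176, 282, 347, 14), (182, 282, 347, 14), (188, 282, 346, 13), (194, 283, 346, 13), (200, 283, 346, 13), (206, 283, 346, 15), (212, 283, 345, 14), (218, 283, 345, 13), (224, 284, 345, 13), (230, 284, 345, 13), (236, 285, 344, 10)]
tab [282. 154.  69. 151.] 0.97
[(157, 327, 331, 5), (163, 281, 348, 68), (169, 282, 348, 67), (175, 282, 347, 15), (181, 282, 347, 14), (187, 282, 346, 12), (193, 283, 345, 11), (199, 283, 345, 26), (205, 283, 346, 31), (211, 282, 346, 34), (217, 282, 345, 33), (223, 283,
[... 2409 characters left out ...]
83  96]
186 [ 97  98  94 114 117  93  97  98  98  98  98  98  98  99  99  98  99  97
 127  95  75  92  98]
188 [ 98  98  98 114 117  97  98  98 102 118 123 123 122 107  99  98  97  97
 126 101  86  98  98]
190 [ 99  97  98 114 118  97  99 110 135 160 166 167 165 149 123 103  97  97
 126 103  96  99  98]
192 [ 97  97  99 114 118  98 123 150 165 177 179 179 176 173 162 137 105  96
 127 102  98  99  98]
194 [ 97  97  98 112 119 113 156 167 172 178 175 173 170 175 173 164 135 100
 128 104  98  97  97]
196 [ 97  97  97 113 121 141 163 167 175 156 125 126 122 172 172 165 159 120
 128 103  99  97  98]
198 [ 96  97  96 112 122 154 165 170 180 144 113 115 111 164 173 166 162 140
 128 103  97  97  97]
```

Run:
```python
from h import *
from scipy.optimize import least_squares
w=np.load("w6.npz"); c=(w["K"],w["d"],w["p"],w["M"])
f=np.array([.98,.199,0]); l=np.array([-.199,.98,0]); U=np.array([0,0,1.])
def pts(s,z,pitch,a,L):
    O=np.array([.5284,-.1119,0])+(.017+s)*f; O[2]=z   # shank axis height at flange face
    out=[]
    for x,y,zz in L: # zz rel to axis; pitch>0 nose up about flange face
        x,zz=x*np.cos(pitch)-zz*np.sin(pitch),x*np.sin(pitch)+zz*np.cos(pitch)
        out.append(O+f*x/1000+l*y/1000+U*zz/1000)
    return out
def rows(s,z,p,a):
    b=(-2.5-50*np.cos(a),50*np.sin(a))
    return proj(c,pts(s,z,p,a,[(b[0],-19.5,b[1]),(b[0],19.5,b[1]),(-2.5,-17.5,0),(-2.5,17.5,0),(40,0,0),(-29,0,31),(-5,0,31)]))
for q in [(0,.1176,0,.11),(0,.1176,.08,.11),(-.005,.1176,0,.11),(-.004,.1176,.08,.11)]: print(q,rows(*q).round(1).tolist())
g=cv2.GaussianBlur(cv2.cvtColor(cv2.imread("pics/w6.png"),6),(0,0),.8).astype(int)
print("mid col"); print(list(zip(range(190,330,2),g[190:330:2,315])))
print("arm col"); print(list(zip(range(222,262,2),g[222:262:2,284],g[222:262:2,345])))
```

```text
(0, 0.1176, 0, 0.11) [[281.0, 173.0], [348.1, 172.9], [287.3, 247.2], [341.9, 247.1], [314.7, 304.3], [314.7, 226.0], [314.7, 266.4]]
(0, 0.1176, 0.08, 0.11) [[281.7, 171.0], [347.4, 170.9], [287.3, 247.1], [341.9, 247.0], [314.7, 306.9], [314.7, 220.2], [314.7, 261.9]]
(-0.005, 0.1176, 0, 0.11) [[280.8, 164.5], [348.3, 164.4], [287.1, 240.0], [342.1, 240.0], [314.6, 297.9], [314.7, 217.2], [314.7, 258.2]]
(-0.004, 0.1176, 0.08, 0.11) [[281.4, 164.3], [347.6, 164.3], [287.2, 241.4], [342.0, 241.3], [314.7, 301.7], [314.7, 213.2], [314.7, 255.4]]
mid col
[(190, np.int64(167)), (192, np.int64(179)), (194, np.int64(173)), (196, np.int64(126)), (198, np.int64(115)), (200, np.int64(124)), (202, np.int64(126)), (204, np.int64(125)), (206, np.int64(126)), (208, np.int64(130)), (210, np.int64(144)), (212, np.int64(146)), (214, np.int64(145)), (216, np.int64(146)), (218, np.int64(146)), (220, np.int64(145)), (222, np.int64(143)), (224, np.int64(144)), (226, np.int64(145)), (228, np.int64(144)), (230, np.int64(143)), (232, np.int64(144)), (234, np.int64(144)), (236, np.int64(143)), (238, np.in
[... 1009 characters left out ...]
np.int64(125)), (224, np.int64(128), np.int64(125)), (226, np.int64(128), np.int64(123)), (228, np.int64(126), np.int64(124)), (230, np.int64(124), np.int64(122)), (232, np.int64(126), np.int64(119)), (234, np.int64(123), np.int64(116)), (236, np.int64(110), np.int64(99)), (238, np.int64(97), np.int64(90)), (240, np.int64(82), np.int64(79)), (242, np.int64(65), np.int64(67)), (244, np.int64(77), np.int64(76)), (246, np.int64(109), np.int64(108)), (248, np.int64(111), np.int64(109)), (250, np.int64(108), np.int64(102)), (252, np.int64(101), np.int64(93)), (254, np.int64(94), np.int64(85)), (256, np.int64(93), np.int64(87)), (258, np.int64(93), np.int64(92)), (260, np.int64(95), np.int64(96))]
```

Run:
```python
from h import *
from scipy.optimize import least_squares
w=np.load("w6.npz"); c=(w["K"],w["d"],w["p"],w["M"])
f=np.array([.98,.199,0]); U=np.array([0,0,1.])
def P(F,zc,s,dz,p,a):
    # F: face position along f from TCP-home ref; zc slot centre; s slide out (mm,-), dz pin axis rel. to slot, pitch
    O=np.array([.5284,-.1119,0])+f*F/1000; O[2]=zc
    def w(x,z,rig): 
        if rig: x,z=s+x*np.cos(p)-z*np.sin(p),dz+x*np.sin(p)+z*np.cos(p)
        return O+f*x/1000+U*z/1000
    X=[w(-2.5-50*np.cos(a),50*np.sin(a),1),w(-2.5,0,1),w(40,0,1),w(-29,31,1),w(-5,31,1),w(2.,19,0),w(20.,19,0)]
    return proj(c,X)[:,1]
obs=np.array([163.5,240.5,305,209,250.5,264.5,289.5])
print(P(17,.1176,0,0,0,.11).round(1),P(17,.1176,-5,0,0,.11).round(1))
for s in (0,-2,-4,-6):
    r=least_squares(lambda q:np.r_[P(q[0],q[1],s,q[2],q[3],q[4])-obs,(q[1]-.118)/.001,q[2]/1.,(q[4]-.11)/.05],[15,.118,0,.03,.11],x_scale=[1,.001,1,.05,.05])
    print(s,r.x.round(4),r.cost.round(1),r.fun[:7].round(1))
```

```text
[172.9 247.2 304.3 226.  266.4 267.5 293.9] [164.4 240.  297.9 217.2 258.2 267.5 293.9]
0 [13.7075  0.1182 -0.9551  0.1695  0.1004] 3.6 [ 0.4  1.5 -0.2 -0.8  0.7 -1.6  0.1]
-2 [14.8104  0.1176  0.4753  0.1555  0.1229] 2.6 [-0.4  0.8 -1.  -0.9  0.7 -0.3  1.3]
-4 [15.8743  0.1171  1.9073  0.1408  0.1521] 8.6 [-1.   0.  -1.8 -1.1  0.7  0.9  2.3]
-6 [16.8916  0.1167  3.3472  0.1256  0.1853] 21.3 [-1.4 -0.7 -2.6 -1.2  0.7  2.1  3.4]
```

The numbers say the pin is home to within about 1–2 mm, with its nose pitched up about 9° as foretold. The bar is near (0.490, -0.120, 0.115). I'll take it by its ends.

move_arm --pt "0.7 20 0 0 0 0 0" --pt "0.7 20 0 20 0 0 0" --pt "0.7 0.5 0 30 0 0 0" --pt "0.7 0 0 22 0 0 0" --pt "0.7 0 0 10 0 0 0" --pt "0.7 0 0 0 0 0 0" --pt "0.7 0 0 0 0 0 0"

```text
clock: 14.53
eef_pos: [0.4908, -0.1195, 0.1073]
tool_rot: [-0.099, 0.995, 0.0, -0.001]
ft_force: [0.0, 0.2, 0.5]
grip_width: 0.0596
grasp_force: 0.0
```

Run:
```python
from h import *
o=bot.get_obs(); print(o["eef_pos"],o["ft_force"]); go([.490,-.1197,.106],Rt(11.5))
bot.camera("wrist")
for r in bot.outline_of("bail_bar","wrist")[:2]:
    m=r["pixels"]; rows=np.where(m.any(1))[0]; print(r["rect"],r["conf"],[(int(y),int(np.where(m[y])[0].min()),int(np.where(m[y])[0].max()),int(m[y].sum())) for y in rows[::6]])
c=cal("wrist"); T=R.from_quat(o["tool_rot"]); print("grasp pt px",proj(c,[np.array(o["eef_pos"])+T.apply([0,y,-.009]) for y in(-.0195,.0195)]))
```

```text
[ 0.49080553 -0.11946903  0.10728469] [0.03905826 0.16389966 0.54708522]
[ 0.8 -0.1  1.3] [ 0.05 -0.1  -0.1 ]
[263.7, 291.9, 100.8, 97.7] 0.62 [(292, 294, 348, 55), (298, 269, 364, 96), (304, 267, 364, 98), (310, 266, 363, 98), (316, 268, 361, 17), (322, 268, 361, 18), (328, 270, 361, 16), (334, 270, 360, 16), (340, 270, 360, 16), (346, 271, 359, 14), (352, 270, 360, 18), (358, 271, 359, 17), (364, 271, 359, 18), (370, 271, 358, 17), (376, 272, 358, 17), (382, 272, 357, 18), (388, 273, 279, 7)]
grasp pt px [[270.0303896  294.5249686 ]
 [363.54357763 294.62496275]]
```

move_arm --pt "0.7 -1 0 -2 0 0 0" --pt "0 0 0 0 0 0 0" --pt "0 0 0 0 0 0 0" --pt "0 0 0 0 0 0 0" --pt "0 0 0 0 0 0 0" --pt "0 0 0 0 0 0 0"

```text
clock: 15.13
eef_pos: [0.4926, -0.1194, 0.11]
tool_rot: [-0.099, 0.995, -0.0, 0.001]
ft_force: [1.8, -0.4, 1.6]
grip_width: 0.0372
grasp_force: 59.8
```

move_arm --pt "0 -1 0 0 0 0 0" --pt "0 -1 0 0 0 0 0" --pt "0 -1 0 0 0 0 0" --pt "0 0 0 0 0 0 0"

```text
clock: 15.47
eef_pos: [0.4928, -0.1192, 0.109]
tool_rot: [-0.099, 0.995, -0.0, -0.003]
ft_force: [-5.5, -1.9, 5.4]
grip_width: 0.0373
grasp_force: 60.0
```

Run:
```python
from h import *
o=bot.get_obs(); print(o["eef_pos"],o["ft_force"],o["ft_torque"])
im=bot.camera("wrist"); c=cal("wrist"); cv2.imwrite("pics/w7.png",im)
g=cv2.GaussianBlur(cv2.cvtColor(im,6),(0,0),.8).astype(int)
print(list(zip(range(270,330,2),g[270:330:2,315].tolist(),g[270:330:2,290].tolist())))
e=np.array(o["eef_pos"]); f=np.array([.98,.199,0])
for dx in (0,.003):
  for h in (.007,.011,.015): 
    B=e+f*dx+[0,0,h]; print(dx,h,[proj(c,[B+d])[0].round(1).tolist() for d in ([-.0039*.57,0,-.0033],[0,0,0],[0,0,.004])])
```

```text
[ 0.49283146 -0.11916429  0.10896677] [-5.5141171  -1.91809845  5.36727573] [-0.38264425  0.79767578 -0.0315932 ]
[(270, 95, 66), (272, 94, 65), (274, 94, 68), (276, 94, 81), (278, 92, 92), (280, 93, 93), (282, 103, 101), (284, 127, 129), (286, 143, 145), (288, 155, 157), (290, 162, 160), (292, 161, 158), (294, 153, 151), (296, 139, 136), (298, 123, 121), (300, 105, 102), (302, 124, 116), (304, 166, 153), (306, 175, 161), (308, 172, 160), (310, 168, 157), (312, 170, 158), (314, 171, 159), (316, 146, 159), (318, 85, 157), (320, 70, 153), (322, 75, 150), (324, 102, 152), (326, 117, 149), (328, 117, 144)]
0 0.007 [[316.6, 287.6], [315.6, 296.2], [315.6, 301.6]]
0 0.011 [[316.7, 292.6], [315.6, 301.6], [315.7, 307.2]]
0 0.015 [[316.7, 297.9], [315.7, 307.2], [315.7, 313.2]]
0.003 0.007 [[316.6, 293.7], [315.6, 302.4], [315.6, 307.9]]
0.003 0.011 [[316.7, 298.9], [315.6, 307.9], [315.7, 313.7]]
0.003 0.015 [[316.7, 304.3], [315.7, 313.7], [315.7, 319.8]]
```

The pin is still home: pushing gave immediate contact, moving only 0.2 mm. I'll swing the bar along its arc with a slight forward bias.

move_arm --pt "0 -0.5 0 -8.7 0 0 0" --pt "0 -2 0 -8.5 0 0 0" --pt "0 -3.4 0 -8 0 0 0" --pt "0 0 0 0 0 0 0"

```text
clock: 15.85
eef_pos: [0.5, -0.117, 0.135]
tool_rot: [-0.1, 0.995, 0.001, -0.001]
ft_force: [-3.6, -0.0, -4.9]
grip_width: 0.0371
grasp_force: 61.8
```

move_arm --pt "0 -4.8 0 -7.3 0 0 0" --pt "0 -6 0 -6.4 0 0 0" --pt "0 0 0 0 0 0 0"

```text
clock: 16.1
eef_pos: [0.5121, -0.1151, 0.1488]
tool_rot: [-0.1, 0.995, 0.0, -0.0]
ft_force: [-3.1, -1.2, -7.8]
grip_width: 0.0371
grasp_force: 61.5
```

move_arm --pt "0 -7 0 -4.7 0 0 0" --pt "0 -7.8 0 -3.5 0 0 0" --pt "0 0 0 0 0 0 0"

```text
clock: 16.35
eef_pos: [0.5263, -0.1121, 0.157]
tool_rot: [-0.1, 0.995, 0.0, -0.001]
ft_force: [-5.1, -0.4, -4.5]
grip_width: 0.037
grasp_force: 60.8
```

move_arm --pt "0 -8.3 0 -2.2 0 0 0" --pt "0 -8.7 0 -1 0 0 0" --pt "0 0 0 0 0 0 0"

```text
clock: 16.6
eef_pos: [0.5432, -0.1086, 0.1604]
tool_rot: [-0.1, 0.995, 0.0, 0.0]
ft_force: [-3.4, 0.3, -1.4]
grip_width: 0.037
grasp_force: 60.4
```

move_arm --pt "0 -8.7 0 0.5 0 0 0" --pt "0 -8.5 0 2 0 0 0" --pt "0 -8 0 3.4 0 0 0" --pt "0 0 0 0 0 0 0"

```text
clock: 16.93
eef_pos: [0.569, -0.104, 0.1544]
tool_rot: [-0.1, 0.995, -0.0, 0.001]
ft_force: [-3.0, -0.7, 0.6]
grip_width: 0.036
grasp_force: 59.7
```

move_arm --pt "0 -7.3 0 4.7 0 0 0" --pt "0 -6.4 0 5.9 0 0 0" --pt "0 0 0 0 0 0 0"

```text
clock: 17.18
eef_pos: [0.582, -0.1018, 0.143]
tool_rot: [-0.099, 0.995, -0.001, 0.001]
ft_force: [-1.0, -1.9, 2.6]
grip_width: 0.035
grasp_force: 60.2
```

move_arm --pt "0 -2.5 0 7 0 0 0" --pt "0 -3.5 0 7.8 0 0 0" --pt "0 0 0 0 0 0 0"

```text
clock: 17.43
eef_pos: [0.5892, -0.1001, 0.129]
tool_rot: [-0.1, 0.995, -0.0, 0.003]
ft_force: [1.7, -0.1, 5.0]
grip_width: 0.035
grasp_force: 59.8
```

Run:
```python
from h import *
o=bot.get_obs(); print(o["eef_pos"],o["ft_force"],o["ft_torque"])
im=bot.camera("wrist"); c=cal("wrist"); cv2.imwrite("pics/w8.png",im)
for q in ("bail_bar","linchpin"):
  for r in bot.outline_of(q,"wrist")[:2]:
    m=r["pixels"]; rows=np.where(m.any(1))[0]; print(q,r["rect"],r["conf"],[(int(y),int(np.where(m[y])[0].min()),int(np.where(m[y])[0].max()),int(m[y].sum())) for y in rows[::6]])
g=cv2.GaussianBlur(cv2.cvtColor(im,6),(0,0),.8).astype(int)
print(list(zip(range(190,340,2),g[190:340:2,315].tolist())))
e=np.array(o["eef_pos"]); f=np.array([.98,.199,0])
for dx in (-.006,-.003,0): print(dx,[proj(c,[e+f*dx+[0,0,h]])[0].round(1).tolist() for h in (.003,.007,.011)])
O=np.array([.5284,-.1119,0])+f*.0145; O[2]=.118
print("head/tab rows",[proj(c,[O+f*x+[0,0,z]])[0].round(1).tolist() for x,z in((-.029,.031),(-.005,.031),(.002,.019),(.02,.019))])
```

```text
[ 0.58916128 -0.10009204  0.12901805] [ 1.65271889 -0.05449449  5.00994545] [-0.04298115 -0.12731497 -0.02940244]
bail_bar [259.8, 164.3, 104.9, 125.5] 0.67 [(167, 356, 359, 4), (173, 273, 362, 19), (179, 272, 362, 19), (185, 271, 362, 20), (191, 270, 362, 21), (197, 269, 362, 23), (203, 269, 362, 22), (209, 270, 362, 19), (215, 269, 363, 20), (221, 268, 363, 22), (227, 269, 363, 22), (233, 269, 364, 22), (239, 268, 363, 21), (245, 268, 363, 20), (251, 268, 364, 21), (257, 267, 365, 21), (263, 267, 364, 20), (269, 266, 364, 21), (275, 265, 365, 101), (281, 265, 365, 101), (287, 269, 365, 97)]
bail_bar [134.8, 0.0, 357.6, 312.9] 0.6 [(0, 197, 432, 236), (6, 190, 440, 251), (12, 185, 445, 261), (18, 180, 449, 270), (24, 176, 454, 279), (30, 171, 459, 289), (36, 166, 466, 301), (42, 162, 470, 309), (48, 159, 472, 314), (54, 156, 474, 319), (60, 153, 477, 325), (66, 151, 480, 330), (72, 148, 483, 336), (78, 145, 485, 341), (84, 144, 486, 343), (90, 143, 487, 345), (96, 142, 489, 319), (102, 141, 490, 319), (108, 140, 491, 322), (114, 139, 492, 324), (120, 137, 493, 328), (126, 137, 493, 
[... 1850 characters left out ...]
, 121), (260, 107), (262, 80), (264, 72), (266, 73), (268, 73), (270, 79), (272, 120), (274, 152), (276, 170), (278, 186), (280, 193), (282, 183), (284, 164), (286, 149), (288, 134), (290, 114), (292, 86), (294, 73), (296, 75), (298, 72), (300, 72), (302, 73), (304, 73), (306, 72), (308, 73), (310, 74), (312, 84), (314, 87), (316, 85), (318, 82), (320, 83), (322, 82), (324, 81), (326, 82), (328, 84), (330, 82), (332, 84), (334, 83), (336, 84), (338, 84)]
-0.006 [[315.6, 279.3], [315.6, 284.2], [315.6, 289.4]]
-0.003 [[315.6, 285.5], [315.6, 290.5], [315.6, 295.8]]
0 [[315.6, 291.6], [315.6, 296.7], [315.6, 302.1]]
head/tab rows [[317.5, 110.2], [317.3, 183.8], [317.0, 193.8], [316.9, 237.8]]
```

move_arm --pt "0 -2 0 0 0 0 0" --pt "0 0 0 0 0 0 0" --pt "0 0 0 0 0 0 0"

```text
clock: 17.83
eef_pos: [0.5889, -0.1001, 0.129]
tool_rot: [-0.099, 0.995, -0.0, 0.0]
ft_force: [2.0, -0.7, 5.2]
grip_width: 0.0347
grasp_force: 60.1
```

move_arm --pt "0 -2 0 0 0 0 0" --pt "0 0 0 0 0 0 0" --pt "0 0 0 0 0 0 0"

```text
clock: 18.08
eef_pos: [0.5899, -0.0998, 0.1281]
tool_rot: [-0.099, 0.995, 0.0, -0.001]
ft_force: [0.6, -1.5, 4.8]
grip_width: 0.0347
grasp_force: 60.1
```

move_arm --pt "0 -3 0 1 0 0 0" --pt "0 -1 0 3 0 0 0" --pt "0 0 0 0 0 0 0"

```text
clock: 18.33
eef_pos: [0.5937, -0.0989, 0.1231]
tool_rot: [-0.099, 0.995, 0.0, -0.001]
ft_force: [-1.5, -2.1, 1.6]
grip_width: 0.0351
grasp_force: 61.3
```

move_arm --pt "0 -1.5 0 4 0 0 0" --pt "0 -1 0 4 0 0 0" --pt "0 0 0 0 0 0 0"

```text
clock: 18.58
eef_pos: [0.5968, -0.0982, 0.1153]
tool_rot: [-0.099, 0.995, 0.0, -0.001]
ft_force: [0.7, -2.5, 3.1]
grip_width: 0.0341
grasp_force: 60.8
```

Run:
```python
from h import *
o=bot.get_obs(); print(o["eef_pos"],o["ft_force"],o["ft_torque"])
im=bot.camera("wrist"); c=cal("wrist"); cv2.imwrite("pics/w9.png",im)
for q in ("linchpin",):
  for r in bot.outline_of(q,"wrist")[:2]:
    m=r["pixels"]; rows=np.where(m.any(1))[0]; print(q,r["rect"],r["conf"],[(int(y),int(np.where(m[y])[0].min()),int(np.where(m[y])[0].max()),int(m[y].sum())) for y in rows[::5]])
g=cv2.GaussianBlur(cv2.cvtColor(im,6),(0,0),.8).astype(int)
print(list(zip(range(40,310,3),g[40:310:3,316].tolist())))
e=np.array(o["eef_pos"]); f=np.array([.98,.199,0])
for dx in (-.009,-.006,-.003,0): print(dx,[proj(c,[e+f*dx+[0,0,h]])[0].round(1).tolist() for h in (.003,.007,.011)])
for p in (0,.08,.16):
  O=np.array([.5284,-.1119,0])+f*.0143; O[2]=.118
  X=[O+f*(x*np.cos(p)-z*np.sin(p))/1000+np.array([0,0,1])*(x*np.sin(p)+z*np.cos(p))/1000 for x,z in((-29,31),(-5,31),(-2.5,3),(40,0))]+[O+f*.002+[0,0,.019],O+f*.020+[0,0,.019]]
  print(p,"tab rear,front,hinge,tip,head f,b",proj(c,X)[:,1].round(1))
```

```text
[ 0.59681988 -0.09816062  0.11528101] [ 0.70973434 -2.49639852  3.14766261] [-0.57994895  0.20343318  0.09746354]
linchpin [259.9, 77.8, 110.6, 214.5] 0.63 [(76, 293, 321, 29), (81, 289, 325, 37), (86, 290, 327, 38), (91, 290, 327, 38), (96, 290, 328, 39), (101, 290, 329, 40), (106, 290, 329, 40), (111, 291, 329, 39), (116, 291, 328, 38), (121, 291, 328, 38), (126, 291, 328, 38), (131, 292, 328, 37), (136, 292, 328, 37), (141, 293, 328, 36), (146, 281, 369, 89), (151, 261, 370, 110), (156, 261, 369, 109), (161, 263, 364, 89), (166, 266, 364, 34), (171, 266, 364, 19), (176, 266, 365, 20), (181, 267, 365, 18), (186, 267, 365, 18), (191, 266, 365, 20), (196, 266, 365, 20), (201, 266, 364, 19), (206, 266, 364, 19), (211, 266, 364, 19), (216, 266, 365, 20), (221, 266, 365, 19), (226, 266, 365, 20), (231, 266, 365, 30), (236, 266, 365, 36), (241, 266, 365, 37), (246, 266, 365, 35), (251, 266, 365, 31), (256, 266, 364, 28), (261, 266, 364, 19), (266, 267, 364, 17), (271, 267, 364, 23), (276, 266, 364, 99), (281, 265, 364, 100), (286, 269, 364, 96), (291, 279, 359, 81)]
[(40, 110), (43, 110)
[... 770 characters left out ...]
 (244, 103), (247, 102), (250, 99), (253, 117), (256, 126), (259, 106), (262, 75), (265, 75), (268, 74), (271, 96), (274, 154), (277, 179), (280, 190), (283, 177), (286, 152), (289, 126), (292, 85), (295, 74), (298, 73), (301, 75), (304, 73), (307, 73)]
-0.009 [[315.6, 272.4], [315.6, 277.1], [315.7, 282.1]]
-0.006 [[315.6, 278.7], [315.6, 283.5], [315.7, 288.6]]
-0.003 [[315.6, 284.9], [315.6, 289.8], [315.7, 295.1]]
0 [[315.6, 291.0], [315.6, 296.1], [315.7, 301.4]]
0 tab rear,front,hinge,tip,head f,b [ 80.1 167.  158.4 258.3 180.5 230.8]
0.08 tab rear,front,hinge,tip,head f,b [ 71.3 158.4 157.7 261.5 180.5 230.8]
0.16 tab rear,front,hinge,tip,head f,b [ 63.5 149.7 157.  264.2 180.5 230.8]
```

move_arm --pt "0 -2 0 0 0 0 0" --pt "0 -2 0 0 0 0 0" --pt "0 0 0 0 0 0 0" --pt "0 0 0 0 0 0 0"

```text
clock: 19.02
eef_pos: [0.5978, -0.0981, 0.1148]
tool_rot: [-0.099, 0.995, -0.0, -0.004]
ft_force: [-5.3, -4.2, 0.9]
grip_width: 0.034
grasp_force: 61.8
```

move_arm --pt "0 -2 0 0 0 0 0" --pt "0 0 0 0 0 0 0" --pt "0 0 0 0 0 0 0"

```text
clock: 19.27
eef_pos: [0.5982, -0.098, 0.1141]
tool_rot: [-0.099, 0.995, -0.0, -0.005]
ft_force: [-7.7, -6.5, 0.9]
grip_width: 0.0337
grasp_force: 61.2
```

move_arm --pt "0 0 0 2 0 0 0" --pt "0 0 0 2 0 0 0" --pt "0 0 0 0 0 0 0"

```text
clock: 19.52
eef_pos: [0.599, -0.0977, 0.1103]
tool_rot: [-0.099, 0.995, 0.0, -0.004]
ft_force: [-6.0, -4.3, 1.0]
grip_width: 0.0339
grasp_force: 61.0
```

move_arm --pt "0 0 0 2 0 0 0" --pt "0 0 0 1.5 0 0 0" --pt "0 0 0 0 0 0 0"

```text
clock: 19.77
eef_pos: [0.5995, -0.0974, 0.1072]
tool_rot: [-0.099, 0.995, 0.0, -0.004]
ft_force: [-5.3, -4.3, 0.9]
grip_width: 0.0338
grasp_force: 61.2
```

Run:
```python
from h import *
o=bot.get_obs(); im=bot.camera("wrist"); c=cal("wrist"); cv2.imwrite("pics/w10.png",im)
g=cv2.GaussianBlur(cv2.cvtColor(im,6),(0,0),.8).astype(int)
a=g[40:310:3,316]; print([(40+3*i,int(v)) for i,v in enumerate(a) if i and abs(int(a[i])-int(a[i-1]))>12])
for r in (276,280,284): 
    d=np.abs(np.diff(g[r,240:390])); print(r,[(240+i,int(d[i])) for i in np.where(d>14)[0]])
e=np.array(o["eef_pos"]); f=np.array([.98,.199,0]); l=np.array([-.199,.98,0])
for dx in (-.009,-.006): print(dx,[proj(c,[e+f*dx+[0,0,h]-l*.0195,e+f*dx+[0,0,h]+l*.0195]).round(1).tolist() for h in (.003,.007,.011,.015)])
for p in (-.08,0,.08):
  O=np.array([.5284,-.1119,0])+f*.0143; O[2]=.118
  X=[O+f*(x*np.cos(p)-z*np.sin(p))/1000+np.array([0,0,1])*(x*np.sin(p)+z*np.cos(p))/1000 for x,z in((-29,31),(-5,31),(-2.5,3),(40,0))]+[O+f*.002+[0,0,.019],O+f*.020+[0,0,.019]]
  print(p,"tab rear,front,hinge,tip,head f,b",proj(c,X)[:,1].round(1))
```

```text
[(67, 126), (70, 161), (157, 129), (160, 90), (169, 103), (196, 141), (229, 107), (259, 118), (265, 77), (271, 102), (274, 158), (277, 191), (283, 174), (286, 151), (289, 124), (292, 86)]
276 [(np.int64(255), 18), (np.int64(256), 27), (np.int64(257), 21), (np.int64(371), 21), (np.int64(372), 28), (np.int64(373), 22)]
280 [(np.int64(242), 15), (np.int64(243), 15), (np.int64(254), 26), (np.int64(255), 30), (np.int64(256), 20), (np.int64(364), 18), (np.int64(365), 18), (np.int64(372), 18), (np.int64(373), 29), (np.int64(374), 27), (np.int64(386), 16)]
284 [(np.int64(240), 17), (np.int64(241), 18), (np.int64(253), 26), (np.int64(254), 28), (np.int64(255), 20), (np.int64(364), 15), (np.int64(365), 16), (np.int64(373), 15), (np.int64(374), 27), (np.int64(375), 29), (np.int64(376), 18), (np.int64(387), 17), (np.int64(388), 18)]
-0.009 [[[269.4, 272.4], [361.7, 272.2]], [[268.3, 277.1], [363.0, 276.9]], [[267.0, 282.0], [364.3, 281.8]], [[265.7, 287.2], [365.7, 287.0]]]
-0.006 [[[269.7, 278.7], [361.4, 278.5]], [[268.6, 283.5], [362.6, 283.3]], [[267.4, 288.6], [363.9, 288.4]], [[266.1, 293.9], [365.3, 293.7]]]
-0.08 tab rear,front,hinge,tip,head f,b [ 76.1 170.7 154.8 256.9 176.9 231.3]
0 tab rear,front,hinge,tip,head f,b [ 65.5 161.4 154.  260.8 176.9 231.3]
0.08 tab rear,front,hinge,tip,head f,b [ 56.2 151.9 153.2 264.2 176.9 231.3]
```

The bar is over and at its stop, and the pin resists further pull, so it is home. I'll open, wait and rise.

move_arm --pt "0.3 0 0 0 0 0 0" --pt "0.65 0 0 0 0 0 0" --pt "0.65 0 0 0 0 0 0" --pt "0.65 0 0 0 0 0 0" --pt "0.65 0 0 0 0 0 0" --pt "0.65 0 0 -10 0 0 0" --pt "0.65 0 0 -20 0 0 0" --pt "0.65 0 0 -30 0 0 0" --pt "0.65 10 0 -30 0 0 0" --pt "0.65 20 0 0 0 0 0"

```text
clock: 20.65
eef_pos: [0.5782, -0.103, 0.2063]
tool_rot: [-0.1, 0.995, -0.001, 0.006]
ft_force: [1.7, -0.6, 1.6]
grip_width: 0.0554
grasp_force: 0.0
```

move_arm --pt "0.65 20 0 0 0 0 0" --pt "0.65 20 0 0 0 0 0" --pt "0.65 0 0 0 0 0 0" --pt "0.65 0 0 0 0 0 0" --pt "0.65 0 0 0 0 0 0" --pt "0.65 0 0 0 0 0 0"

```text
clock: 21.15
eef_pos: [0.5349, -0.1107, 0.1992]
tool_rot: [-0.099, 0.995, 0.0, 0.0]
ft_force: [0.7, -0.4, -0.3]
grip_width: 0.0554
grasp_force: 0.0
```

Run:
```python
from h import *
from scipy.optimize import least_squares
o=bot.get_obs(); im=bot.camera("wrist"); c=cal("wrist"); cv2.imwrite("pics/w11.png",im); print(o["eef_pos"],o["ft_force"],o["clock"])
for q in ("linchpin","bail_bar"):
  for r in bot.outline_of(q,"wrist")[:1]:
    m=r["pixels"]; rows=np.where(m.any(1))[0]; print(q,r["rect"],r["conf"],[(int(y),int(np.where(m[y])[0].min()),int(np.where(m[y])[0].max()),int(m[y].sum())) for y in rows[::4]])
f=np.array([.98,.199,0])
O=np.array([.5284,-.1119,0])+f*.0143; O[2]=.118
for p in (-.08,0,.08,.16):
  X=[O+f*(x*np.cos(p)-z*np.sin(p))/1000+np.array([0,0,1])*(x*np.sin(p)+z*np.cos(p))/1000 for x,z in((-29,31),(-5,31),(-2.5,3),(40,0),(47.5,2))]+[O+f*.0027+[0,0,.019],O+f*.0193+[0,0,.019]]
  u=proj(c,X); print(p,"tab rear,front,hinge,tip,bar,head f,b",u[:,1].round(1),u[0,0].round(),u[4,0].round())
k=int(u[1,0].round()); g=cv2.GaussianBlur(cv2.cvtColor(im,6),(0,0),.8).astype(int)
a=g[60:398:2,k]; print(k,[(60+2*i,int(v)) for i,v in enumerate(a) if i and abs(int(a[i])-int(a[i-1]))>8])
```

```text
[ 0.53490905 -0.1107221   0.19920201] [ 0.66456267 -0.4281274  -0.27598368] 21.15
linchpin [1.6, 0.0, 29.3, 67.1] 0.16 [(0, 0, 31, 32), (4, 0, 30, 31), (8, 0, 29, 30), (12, 0, 28, 29), (16, 0, 27, 28), (20, 0, 26, 27), (24, 0, 25, 26), (28, 0, 23, 24), (32, 0, 22, 23), (36, 0, 20, 21), (40, 0, 19, 20), (44, 0, 17, 18), (48, 0, 15, 16), (52, 0, 14, 15), (56, 0, 12, 13), (60, 0, 11, 12), (64, 0, 8, 9)]
bail_bar [288.5, 229.8, 55.1, 75.5] 0.9 [(231, 287, 292, 6), (235, 287, 343, 12), (239, 287, 343, 12), (243, 287, 343, 13), (247, 287, 343, 13), (251, 287, 343, 13), (255, 287, 343, 12), (259, 287, 343, 12), (263, 287, 343, 12), (267, 287, 343, 12), (271, 287, 343, 12), (275, 287, 343, 12), (279, 287, 343, 12), (283, 287, 343, 12), (287, 287, 342, 11), (291, 287, 342, 28), (295, 287, 342, 56), (299, 287, 342, 56), (303, 292, 342, 40)]
-0.08 tab rear,front,hinge,tip,bar,head f,b [211.9 250.  232.  283.7 294.1 249.2 273.2] 315.0 315.0
0 tab rear,front,hinge,tip,bar,head f,b [206.2 245.9 231.5 286.2 297.  249.2 273.2] 315.0 315.0
0.08 tab rear,front,hinge,tip,bar,head f,b [200.8 241.6 231.1 288.4 299.7 249.2 273.2] 315.0 315.0
0.16 tab rear,front,hinge,tip,bar,head f,b [195.8 237.2 230.7 290.4 302.  249.2 273.2] 315.0 315.0
315 [(70, 173), (72, 196), (84, 188), (86, 172), (92, 146), (94, 115), (96, 102), (178, 118), (180, 161), (182, 177), (184, 158), (186, 135), (204, 147), (242, 109), (244, 94), (256, 126), (258, 137), (272, 106), (274, 94), (284, 101), (288, 73), (292, 113), (294, 154), (296, 175), (298, 164), (300, 139), (302, 108), (304, 75), (350, 101), (354, 87), (356, 78), (362, 100), (364, 109), (396, 68)]
```

The final numbers fit a pin that is home (tab rows 203–242, tip 287) with the bail forward at its stop (bar row 298). The gripper is clear of everything, so I'm handing in.

```bash
python3 -c "
from workcell import bot
print(bot.job_done())"
```

```text
the job is handed in; nothing more can be done
None
```

The linchpin is fully home in the spindle slot, the bail is swung right over to the far side at its stop, the gripper is clear, and I handed the job in at about 21 s. By touch and by the last image's numbers, the pin is home to within about 1 mm.

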